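# Clamp a printing block in the sloping jig with its draw latch

## Task

Lay the lino printing block flat in the nest of the sloping jig, printing face up and its cut-out corner over the nest's key. Then hook the crossbar of the latch's wire loop over the hook on the sliding jaw, let go of it there, and press the lever flat past centre so that the jaw grips the block. Leave the sanding block, the loose gouge and the small dabber behind the jig where they are.

Things in the scene. Friction and masses are not known exactly. Their poses are not given: they have to be found in the camera images.
- block: loose wood-mounted lino printing block, 50 (its x) x 64 (y) x 32 mm high, about 90 g, printing face with cut lines up; origin in the middle of the 50 x 64 outline on the underside, z up. Its corner at +x, -y is cut out square, 18 x 18 mm, full height, so the +x face spans only y = -14 to +32 mm
- jig: fixed jig; origin on the table below the middle of its board, x away from the robot, y left. The board, 130 x 262 x 15 mm, slopes up at 30 deg towards +x; its face is 64 mm above the origin. On it from -y to +y: latch, hook, nest. The jaw's two tie rods are 11 mm high at most and lie 45 mm either side of the middle line
- nest (a point): centre of the nest floor on the board. Axes: x up the slope, y level along the board to the left, z square off it. The nest is 58 mm wide (x) between walls 12 mm high, 8 thick; 74 mm long (y) from a 12 mm high stop (face at y = -37) to the open jaw (face at y = +37)
- deck: the jig's sloping board with the nest; axes parallel to the nest's. A 12 mm high key fills the nest's corner x = 14 to 29, y = -37 to -23 mm (from point nest). A seated block has its axes parallel to the nest's and its origin on the nest's floor, within 4 mm (x) and 5 mm (y) of its centre; clamped, it lies 5 mm to -y
- jaw: aluminium sliding jaw, 18 mm high, with two tie rods and a cross plate; slides along -y of the nest by up to 18 mm (about 1.2 N friction), stays where left; the hook rides on the tongue of its cross plate. Pulled by the latch, it pushes the block against the stop
- hook_seat (a point): where the crossbar centre lies when hooked, 17 mm above the board; axes as the nest. The hook (16 mm wide) has a post at y = -8 to -3 mm of this point, a lip above at z = +6 to +9, out to y = +1, and a ledge 3 mm below, out to y = +11. The bar must come down with its centre at y over +5 mm (+8 is good); it is then drawn back under the lip
- hook (a joint): travel of the sprung hook along -y relative to the jaw, m: 0 slack; 2500 N/m with 5 N preload, so it moves only when the latch pulls. About 0.004 to 0.005 when the latch is shut on a block
- lever_pivot (a point): pivot of the latch lever, 18 mm above the board, 53 mm to -y of hook_seat while the jaw is open; pivot axis along x; axes as the nest
- lever (a joint): latch lever angle, rad: 0 = flat and shut, handle towards -y of the nest; opens upward and over to +y, 1.57 = square off the board, stop at 2.3. Stays where left (friction 0.035 N m); passes centre at about 0.2, beyond which the spring of the hooked loop holds it shut. Pressing takes a few newtons at the handle
- lever_handle (a point): point on the lever's upper face, 50 mm from the pivot; the handle is a steel plate 16 mm wide (x) and 5 mm thick, ending 72 mm from the pivot; when shut this face is 21 mm above the board
- loop: steel wire loop, pivoted on the lever 22 mm from the lever's pivot; its arms (26 mm apart) straddle the lever; origin at that pivot; swings almost freely in the plane square to x and falls under its weight (30 g). At the start it is thrown back, leaning to -y past upright against its stop on the lever; over the top and down to +y lies the hook
- loop_bar (a point): middle of the loop's crossbar, 60 mm from the loop's pivot. The bar is 6 mm thick, lies along x, and ends in two balls of 10 mm diameter (48 mm over the balls) by which it can be pinched along x and turns freely. When pulled, lever and loop follow as a two-bar linkage
- sanding_block: bystander: brown sanding block 50 x 86 x 26 mm near the table's front edge
- gouge: bystander: loose gouge with red handle, 167 mm long, 22 mm thick, at the left end of the table
- dabber: bystander: small grey-brown ink dabber, 38 mm wide, 51 mm high, behind the jig
There are look-alikes about, which are no part of the job. What is shaped like the block but blue is not meant.

How it is judged (in metres and radians):
On the way, in this order (a step that is already met when the one before it is completed fails the run):
1. the block lies flat in the nest, let go (x of block in the frame of nest between -0.0065 and 0.0065 m and y of block in the frame of nest between -0.0085 and 0.0085 m and z of block in the frame of nest between -0.004 and 0.004 m and angle between the z axis of block and the z axis of nest, either way round below 0.07 rad and angle between the y axis of block and the y axis of nest, either way round below 0.12 rad and contact force between the fingers and block below 0.3 N), for 0.2 s.
2. with the lever still up, the loop's crossbar lies behind the hook, under its lip, let go (y of loop_bar in the frame of hook_seat between -0.003 and 0.013 m and z of loop_bar in the frame of hook_seat between -0.004 and 0.0055 m and value of joint lever above 0.8 rad and contact force between the fingers and loop below 0.3 N), for 0.2 s.
At the end, for the whole second after the job is handed in: Block flat in the nest (6.5 mm across the slope, 4 mm in height, 4 deg), at rest, pressed by the jaw with over 3 N; crossbar behind the hook under its lip, hook spring drawn over 2 mm; lever within 0.08 rad of flat (x of block in the frame of nest between -0.0065 and 0.0065 m and y of block in the frame of nest between -0.0085 and -0.001 m and z of block in the frame of nest between -0.004 and 0.004 m and angle between the z axis of block and the z axis of nest, either way round below 0.07 rad and angle between the y axis of block and the y axis of nest, either way round below 0.12 rad and y of loop_bar in the frame of hook_seat between -0.003 and 0.013 m and z of loop_bar in the frame of hook_seat between -0.004 and 0.0055 m and value of joint lever below 0.08 rad and value of joint hook above 0.002 m and contact force between jaw and block above 3 N and linear speed of block below 0.02 m/s); the robot touches nothing.
It fails at once if the sanding block shifted by more than 30 mm (distance of sanding_block from where it was at the start of the episode above 0.03 m).
It fails at once if the gouge shifted by more than 30 mm (distance of gouge from where it was at the start of the episode above 0.03 m).
It fails at once if the dabber shifted by more than 30 mm (distance of dabber from where it was at the start of the episode above 0.03 m).
It also fails if it takes over 72 s, if anything falls off the work surface, if the arm or the gripper's body presses on something with over 40 N, if the wrist force passes 120 N, or if a joint passes its speed limit or range.

## Robot

A 6-joint arm with a two-finger parallel gripper is mounted at the origin on a cart in front of the work surface, level with it; the furniture and walls round the work are solid. World frame = base frame: x ahead of the robot, y to its left, z up, the work surface at z = 0. Lengths are in mm, angles in degrees, forces in N, time in s.
With the tool pointing down it reaches from about 375 to 900 mm from the base axis. Payload 3.1 kg.
Tool frame: the origin (TCP) lies at the very end of the fingers, on their centre line; the grasp point (between the pads) lies 19 mm behind it; z points along the fingers, y is the line along which they close (so a half turn about z gives the same grasp; the last joint's range is limited). The gripper opens to 87 mm and grips with 3 to 60 N. Pads are 19 mm wide; open, the fingers measure 117 mm over their backs; the gripper's body (75 mm by 190 mm) begins 51 mm behind the grasp point.
Start: joints at [56.293, 30.224, 82.088, -0, 67.689, -10.227], TCP at [248.974, 573.244, 222.548] pointing down, gripper open.
Joint ranges: [-176.69, 176.69], [-43.24, 126.21], [12.49, 139.97], [-82, 262], [0, 151.66], [-163.58, 163.58]. Speed limits (degrees/s): [159.86, 159.86, 180, 180, 180, 180].

## Interface

Orientations are given as [roll, pitch, yaw] about the fixed x, y, z axes, in that order (R = Rz(yaw) Ry(pitch) Rx(roll)).
In Python, from cell import manip gives the robot as it stands.
- The arm moves only by the tool servo_tool, never from a script. Its argument "targets" is a list that holds one entry, the list of rows, each a list of 7 numbers: the shift along the tool's x, y, z in cm, then the turn, a rotation vector about the tool's x, y, z in degrees, then the opening, from 0 (shut) to 1 (fully open). A call has exactly 8 rows; each row is the pose to reach, as a shift and turn from the pose commanded when the call began, along the tool's axes at that moment; what a row does not reach only later rows make up. A row lasts 1/8 s, in which the tool goes at most 62.5 mm and 10.7 degrees, less where a joint would pass 70% of its speed; a pose out of reach is approached as far as the arm can. A call with a gripper value outside its range is refused whole. The fingers move at their own pace and stop on an object; the grip force is fixed at half the most. Time passes only in rows, so rows that repeat a pose let the fingers close, or fill a call up. It gives the time, the measured TCP pose, the force, the opening and the grip force at its end, in the units of the state.
- manip.state(): the state, without advancing time (a new reading comes with each control period).
- manip.read_camera(name): name is "scene" or "top" or "wrist"; returns a dict with "color" (384x512x3 uint8, red, green, blue), "fx", "fy", "cx", "cy" (pixels), "k1" (the pictures are not rectified: a ray, as slopes to the right and down, at radius r is drawn at 1 + k1 r^2 times it, then the intrinsics apply), "world_to_cam" (4x4, takes a point from world to camera coordinates). Camera axes: x right, y up, looking along -z (the intrinsics and any distortion apply to the point x, -y, -z); pixel columns grow to the right and rows downward; lengths in mm; the calibration is good to about 2 mm. A picture is of the moment at which its call begins. There is no depth.
- manip.finish_job(): hands the job in; it is judged then, once.
Trained networks look in the newest picture that a camera, given by its name, has taken for a name from the list of things; names that differ only in an ending like _2 or _b are one class to them, and where a whole thing is asked for, a point or a joint stands for the part that bears it (a point fixed in the world has none). Each returns a list of dicts, best first, with "confidence" (0 to 1); they miss things now and then, are a little off and sometimes report something else, mostly with a low value. They report only what shows in the picture. A call takes as long as a camera call. They do not tell look-alikes from the thing itself.
- manip.find_in(label, camera): "bbox" ([left, top, right, bottom] in pixels, round what is visible of it).
The state is a dict: "time_s": time; "joint_pos": joint angles; "qd": joint speeds; "effort": joint torques, N m; "position": TCP position; "ee_rot": TCP orientation; "contact_force": force on the tool from outside, world axes, zero at the start; "torque": the same for the moment, N m; "opening": finger opening in mm; "finger_force": force on a finger pad.
Only numpy, scipy, OpenCV 4.12 (cv2) and the standard library are available. Lean on these libraries where they do the work, as an engineer would, in place of code of your own. Each camera call takes 0.05 s, during which the arm holds its last target. There are 200 camera calls.

## Working session

There is one attempt and no reset: what is moved stays moved. The work goes in short steps, Python scripts to look and compute and a tool call to move; the robot and the scene stay as the last step left them, time stands still between calls to the robot, and variables do not carry over. Pictures are saved under pics/ and viewed, at most 10 in all, crops included, and the job is handed in when it is done.

Besides the shell and the picture viewer there is one more tool, called after "Call:" as name(argument=value, ...), one argument or row to a line, values as JSON. servo_tool: Moves the arm, as the interface text tells. Its arguments: {"type":"object","properties":{"targets":{"type":"array"}},"required":["targets"]}

```bash
mkdir -p pics; ls; python3 - <<'E'
from cell import manip
import cv2,numpy as np
ims={}
for c in ["scene","top"]:
    r=manip.read_camera(c); ims[c]=r
    print(c,r["fx"],r["fy"],r["cx"],r["cy"],r["k1"]);print(np.round(r["world_to_cam"],4).tolist())
    for n in ["block","jig","jaw","lever","loop","hook","sanding_block","gouge","dabber","loop_bar","lever_handle"]:
        print(n,[(np.round(d["bbox"]).tolist(),round(d["confidence"],2)) for d in manip.find_in(n,c)][:4])
    cv2.imwrite(f"pics/{c}0.png",cv2.resize(r["color"][:,:,::-1],(800,600),interpolation=cv2.INTER_CUBIC))
print(manip.state())
E
```

```text
pics
scene 464.40429793725724 464.40429793725724 258.4562523052474 187.64430185115654 0.009473864138955334
[[0.5327, -0.8462, -0.0125, -312.6967], [0.4941, 0.2989, 0.8164, -285.5914], [-0.6871, -0.4411, 0.5773, -1160.4391], [0.0, 0.0, 0.0, 1.0]]
block [([174.0, 183.0, 200.0, 203.0], 0.92), ([217.0, 186.0, 235.0, 207.0], 0.61)]
jig [([264.0, 176.0, 357.0, 261.0], 0.67)]
jaw [([266.0, 179.0, 317.0, 218.0], 0.76), ([270.0, 177.0, 359.0, 249.0], 0.24)]
lever [([309.0, 199.0, 324.0, 221.0], 0.73)]
loop [([315.0, 202.0, 328.0, 220.0], 0.4)]
hook [([304.0, 208.0, 313.0, 212.0], 0.52)]
sanding_block [([217.0, 211.0, 249.0, 236.0], 0.79), ([266.0, 178.0, 357.0, 260.0], 0.36)]
gouge [([147.0, 168.0, 183.0, 182.0], 0.62)]
dabber [([368.0, 205.0, 386.0, 224.0], 0.6)]
loop_bar [([318.0, 200.0, 328.0, 215.0], 0.61)]
lever_handle [([308.0, 202.0, 327.0, 221.0], 0.65)]
top 352.6600713201706 352.6600713201706 252.25458722074615 190.4341860562074 -0.06206126305447988
[[-0.0243, -0.9993, 0.0299, -52.7584], [0.9849, -0.0188, 0.1723, -518.7577], [-0.1716, 0.0336, 0.9846, -975.5453], [0.0, 0.0, 0.0, 1.0]]
[... 781 characters left out ...]
e_s': 1.2, 'joint_pos': array([ 5.62955399e+01,  3.02225212e+01,  8.20889190e+01,  1.86751856e-04,
        6.76886743e+01, -1.02261202e+01]), 'qd': array([ 3.99298591e-02,  6.90748363e-02, -6.89777188e-03, -4.79961300e-03,
        5.79712749e-05, -6.30531667e-03]), 'effort': array([ 2.07830097e-03, -4.40013707e+01, -1.76990014e+01,  6.34522573e-02,
        5.04627312e-02, -1.28031832e-05]), 'position': array([248.94446553, 573.24792783, 222.55216617]), 'ee_rot': array([-1.79999918e+02, -1.90355565e-04,  1.56521589e+02]), 'contact_force': array([ 0.77167496,  1.09771802, -0.38880887]), 'torque': array([-0.04161198, -0.04136141,  0.03585158]), 'finger_force': 0.0, 'opening': 87.01164399696118}
```

```bash
python3 - <<'E'
import cv2
s=cv2.imread("pics/scene0.png");t=cv2.imread("pics/top0.png")
k=800/512
def crop(im,x0,y0,x1,y1,W,H): 
    return cv2.resize(im[int(y0*k):int(y1*k),int(x0*k):int(x1*k)],(W,H),interpolation=cv2.INTER_CUBIC)
a=crop(s,140,160,400,265,800,323)
b=crop(t,85,150,385,260,800,277)
cv2.imwrite("pics/crop0.png",cv2.vconcat([a,b]))
E
```

```text
(no output)
```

View pics/crop0.png

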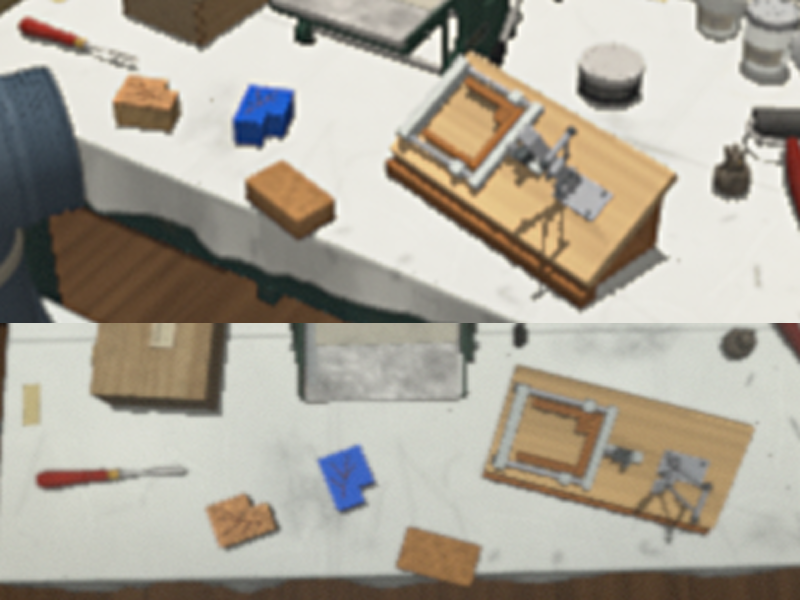

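```bash
cat > h.py <<'E'
import numpy as np,cv2
from cell import manip
from scipy.optimize import least_squares
from scipy.spatial.transform import Rotation as R
def proj(c,P):
    P=np.atleast_2d(P);W=c["world_to_cam"];q=P@W[:3,:3].T+W[:3,3]
    s=np.c_[q[:,0]/-q[:,2],-q[:,1]/-q[:,2]];s=s*(1+c["k1"]*(s**2).sum(1))[:,None]
    return np.c_[c["fx"]*s[:,0]+c["cx"],c["fy"]*s[:,1]+c["cy"]]
def unproj(c,uv,z):
    uv=np.atleast_2d(uv).astype(float);z=np.broadcast_to(z,len(uv));d=np.c_[(uv[:,0]-c["cx"])/c["fx"],(uv[:,1]-c["cy"])/c["fy"]];s=d.copy()
    for _ in range(20): s=d/(1+c["k1"]*(s**2).sum(1))[:,None]
    W=c["world_to_cam"];D=np.c_[s[:,0],-s[:,1],-np.ones(len(s))]@W[:3,:3];o=-W[:3,:3].T@W[:3,3]
    return o+D*((z-o[2])/D[:,2])[:,None]
def cam(n,save=None):
    c=manip.read_camera(n)
    if save: cv2.imwrite(save,cv2.resize(c["color"][:,:,::-1],(800,600),interpolation=cv2.INTER_CUBIC))
    return c
T30=np.radians(30)
def jigR(yaw): return R.from_euler("zyx",[yaw,0,0]).as_matrix()@R.from_euler("y",-T30).as_matrix()
def deck(j,p):  # deck-frame points (origin at board face middle) -> world; j=x,y,yaw
    p=np.atleast_2d(p);return np.array([j[0],j[1],64])+p@jigR(j[2]).T
def tool(): 
    s=manip.state();return s,R.from_euler("xyz",s["ee_rot"],degrees=True)
E
python3 - <<'E'
from h import *
s=cam("scene");t=cam("top");w=cam("wrist","pics/w0.png")
A=np.array([[470,52],[677,178],[587,281],[393,151]],float);A=np.c_[140+A[:,0]*260/800,160+A[:,1]*105/323]
B=np.array([[515,367],[752,428],[712,530],[487,470]],float);B=np.c_[85+B[:,0]*.375,150+(B[:,1]-323)*110/277]
C=np.array([[65,131,0],[65,-131,0],[-65,-131,0],[-65,131,0]],float)
f=lambda j:np.r_[(proj(s,deck(j,C))-A).ravel(),(proj(t,deck(j,C))-B).ravel()]
r=least_squares(f,[600,-150,-.25]);print(r.x,np.degrees(r.x[2]));print(np.round(r.fun,1))
for n in["block","sanding_block"]:print(n,manip.find_in(n,"wrist"))
print(unproj(t,[[174.5,229],[212,212],[250,242],[362,157]],[32,32,26,25]));print(np.round(w["world_to_cam"],3).tolist(),w["fx"])
E
```

```text
[ 4.81238325e+02 -2.46269483e+02 -2.92357214e-01] -16.750834489415627
[ 0.3 -0.7  0.2 -2.2  0.1  0.7 -1.7 -1.3  0.3 -0.2  1.8  0.5  0.9  0.3
 -1.2  0.3]
block []
sanding_block []
[[ 411.73256234  161.66004141   32.        ]
 [ 458.70001612   53.72876609   32.        ]
 [ 370.19837819  -54.53320524   26.        ]
 [ 618.39318768 -402.74481586   25.        ]]
[[0.399, 0.917, -0.0, -624.246], [-0.886, 0.385, -0.256, 30.986], [-0.235, 0.103, 0.967, -390.487], [0.0, 0.0, 0.0, 1.0]] 311.3119860253282
```

View pics/w0.png

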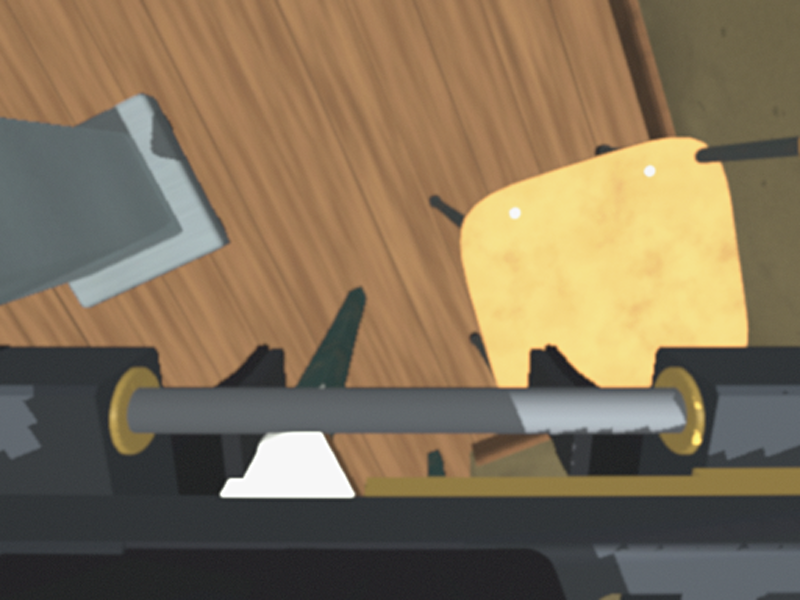

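```bash
cat >> h.py <<'E'
def down(yaw): return R.from_euler("xyz",[180,0,yaw],degrees=True)
def go(p,Rt):
    s,R0=tool();d=R0.inv().apply(np.asarray(p)-s["position"])/10
    print("shift cm",np.round(d,2),"turn deg",np.round((R0.inv()*Rt).as_rotvec(degrees=True),1))
E
python3 -c "
from h import *
go([431,116,150],down(113))"
```

```text
shift cm [-34.91 -34.69   7.25] turn deg [ 0.  -0.  43.5]
```

Call:
servo_tool(
  targets=[
    [[-4.3, -4.3, 0.9, 0, 0, 5.5, 1], [-8.7, -8.7, 1.8, 0, 0, 11, 1], [-13.1, -13.0, 2.7, 0, 0, 16.5, 1], [-17.5, -17.3, 3.6, 0, 0, 22, 1], [-21.9, -21.7, 4.5, 0, 0, 27.5, 1], [-26.2, -26.0, 5.4, 0, 0, 33, 1], [-30.6, -30.4, 6.4, 0, 0, 38.5, 1], [-34.9, -34.7, 7.25, 0, 0, 43.5, 1]],
  ],
)

```text
time_s: 2.45
position: [431.8, 114.1, 150.1]
ee_rot: [179.9, 0.0, 112.9]
contact_force: [1.2, 0.8, -0.3]
opening: 87.4
finger_force: 0.0
```

```bash
python3 - <<'E'
from h import *
import pickle
c=cam("wrist","pics/w1.png");pickle.dump(c,open("w1.pkl","wb"))
d=manip.find_in("block","wrist");print(d)
hsv=cv2.cvtColor(c["color"],cv2.COLOR_RGB2HSV)
x0,y0,x1,y1=[int(v) for v in d[0]["bbox"]] if d else (200,50,320,180)
print(hsv[(y0+y1)//2,(x0+x1)//2])
E
```

```text
[{'bbox': [236.9, 92.5, 298.8, 166.3], 'confidence': 0.77}, {'bbox': [229.3, 225.3, 291.0, 285.0], 'confidence': 0.65}]
[ 14 125 169]
```

View pics/w1.png

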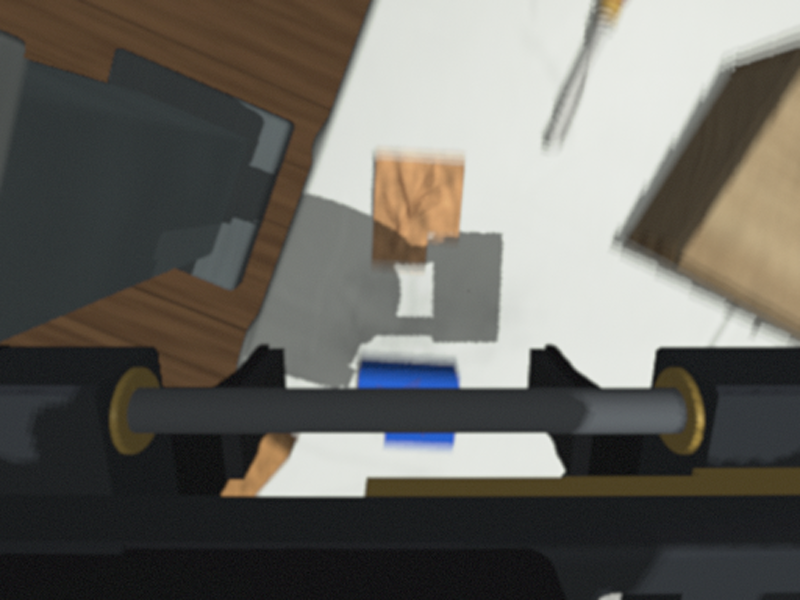

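```bash
python3 - <<'E'
from h import *
import pickle
c=pickle.load(open("w1.pkl","rb"))
hsv=cv2.cvtColor(c["color"],cv2.COLOR_RGB2HSV)
m=((hsv[...,0]<25)&(hsv[...,1]>80)).astype(np.uint8);m[:85]=0;m[175:]=0;m[:,:230]=0;m[:,305:]=0
k=cv2.findContours(m,cv2.RETR_EXTERNAL,cv2.CHAIN_APPROX_NONE)[0];k=max(k,key=cv2.contourArea)[:,0]
ap=cv2.approxPolyDP(k,3,True)[:,0];print(ap.tolist());print(np.round(unproj(c,ap,32)[:,:2]).tolist())
# model fit: mask IoU of the union projected prism
from scipy.optimize import minimize
o=np.array([[-25,-32],[7,-32],[7,-14],[25,-14],[25,32],[-25,32]],float)
def mask(j):
    M=R.from_euler("z",j[2]).as_matrix()[:2,:2];w=o@M.T+j[:2];im=np.zeros((384*4,512*4),np.uint8)
    t=[proj(c,np.c_[w,np.full(6,z)]) for z in (0,32)]
    P=[t[0],t[1]]+[np.array([t[0][i],t[0][(i+1)%6],t[1][(i+1)%6],t[1][i]]) for i in range(6)]
    for p in P: cv2.fillPoly(im,[np.round((p+.5)*4).astype(np.int32)],1)
    return im
M=cv2.resize(m,None,fx=4,fy=4,interpolation=cv2.INTER_NEAREST)
f=lambda j:(mask([j[0],j[1],j[2]/50])!=M).sum()/16
r=minimize(f,[412,162,23/57.3*50],method="Nelder-Mead",options=dict(initial_simplex=[[412,162,20],[420,162,20],[412,170,20],[412,162,24]]))
j=r.x.copy();j[2]=np.degrees(j[2]/50);print(j,r.fun,m.sum())
s,_=tool();
yaw=j[2]+90;y=np.array([-np.sin(np.radians(j[2])),np.cos(np.radians(j[2]))])
g=j[:2]+5*y
go([*g,60],down(yaw));go([*g,15],down(yaw))
E
```

```text
[[242, 102], [239, 165], [271, 166], [274, 148], [280, 153], [293, 150], [296, 107]]
[[388.0, 178.0], [406.0, 125.0], [433.0, 136.0], [429.0, 152.0], [436.0, 150.0], [446.0, 157.0], [433.0, 192.0]]
[419.80478925 156.56899927  20.06590155] 528.3125 3165
shift cm [5.3  0.4  8.97] turn deg [0.1 0.1 2.4]
shift cm [ 5.31  0.39 13.47] turn deg [0.1 0.1 2.4]
```

```bash
python3 - <<'E'
from h import *
import pickle
c=pickle.load(open("w1.pkl","rb"))
uv=np.array([[375,152],[464,155],[374,262],[428,263],[430,240],[460,238]])/1.5625-.3
o=np.array([[-25,32],[25,32],[-25,-32],[7,-32],[7,-14],[25,-14]],float)
for z in (32,20,0):
    w=unproj(c,uv,z)[:,:2]
    f=lambda j:(o@R.from_euler("z",j[2]).as_matrix()[:2,:2].T+j[:2]-w).ravel()
    r=least_squares(f,[415,160,.4]);print(z,r.x[:2],np.degrees(r.x[2]),np.round(r.fun,1))
t=cam("top");print(manip.find_in("block","top"))
E
```

```text
32 [419.02905463 160.43532185] 20.813521656281708 [-0.1  0.6  0.6  0.8  0.2 -1.8  0.7 -2.1 -1.4  1.9 -0.   0.5]
20 [419.82290384 159.5353792 ] 20.81352140514549 [ 1.5 -0.4  0.3 -1.   0.9 -0.3  0.2 -1.2 -1.7  2.3 -1.1  0.6]
0 [421.14598658 158.0354756 ] 20.81350903476215 [ 4.3 -2.1 -0.3 -4.   2.   2.1 -0.8  0.4 -2.4  2.9 -2.8  0.7]
[{'bbox': [203.7, 202.0, 220.8, 222.8], 'confidence': 0.72}]
```

```bash
python3 - <<'E'
from h import *
go([417.2,165.1,55],down(110.8));go([417.2,165.1,17],down(110.8))
E
```

```text
shift cm [5.18 0.66 9.5 ] turn deg [-0. -0.  2.]
shift cm [ 5.18  0.66 13.3 ] turn deg [-0. -0.  2.]
```

Call:
servo_tool(
  targets=[
    [[2.5, 0.3, 3, 0, 0, 1, 1], [5.2, 0.66, 6, 0, 0, 2, 1], [5.2, 0.66, 9.5, 0, 0, 2, 1], [5.2, 0.66, 12.5, 0, 0, 2, 1], [5.2, 0.66, 13.3, 0, 0, 2, 1], [5.2, 0.66, 13.3, 0, 0, 2, 0], [5.2, 0.66, 13.3, 0, 0, 2, 0], [5.2, 0.66, 13.3, 0, 0, 2, 0]],
  ],
)

```text
time_s: 3.65
position: [417.2, 166.5, 18.0]
ee_rot: [179.9, 0.0, 111.0]
contact_force: [-0.1, 0.4, 0.5]
opening: 64.7
finger_force: 0.0
```

Call:
servo_tool(
  targets=[
    [[0, 0, 0, 0, 0, 0, 0], [0, 0, 0, 0, 0, 0, 0], [0, 0, 0, 0, 0, 0, 0], [0, 0, 0, 0, 0, 0, 0], [0, 0, -1, 0, 0, 0, 0], [0, 0, -4, 0, 0, 0, 0], [0, 0, -9, 0, 0, 0, 0], [0, 0, -13, 0, 0, 0, 0]],
  ],
)

```text
time_s: 4.65
position: [416.3, 166.3, 148.9]
ee_rot: [180.0, 0.0, 111.0]
contact_force: [0.3, -0.7, -1.6]
opening: 49.6
finger_force: 30.0
```

```bash
cat >> h.py <<'E'
J=[481.24,-246.27,-0.29236]
def dgo(p,j=None):
    j=J if j is None else j
    D=jigR(j[2]);go(deck(j,p)[0],R.from_matrix(np.c_[D[:,1],D[:,0],-D[:,2]]))
E
python3 - <<'E'
from h import *
dgo([0,-50,170]);print(deck(J,[0,-50,170]))
E
```

```text
shift cm [-39.59 -18.52  -6.24] turn deg [-28.9  -9.9  36.9]
[[ 385.43621526 -269.65022303  211.22431864]]
```

Call:
servo_tool(
  targets=[
    [[-5, -2.3, -2, -3.6, -1.2, 4.6, 0], [-9.9, -4.6, -4, -7.2, -2.5, 9.2, 0], [-14.8, -7, -6.2, -10.8, -3.7, 13.8, 0], [-19.8, -9.3, -6.2, -14.4, -5, 18.5, 0], [-24.7, -11.6, -6.2, -18, -6.2, 23, 0], [-29.7, -13.9, -6.2, -21.7, -7.4, 27.7, 0], [-34.6, -16.2, -6.2, -25.3, -8.7, 32.3, 0], [-39.6, -18.5, -6.2, -28.9, -9.9, 36.9, 0]],
  ],
)

```text
time_s: 5.65
position: [385.3, -271.1, 209.6]
ee_rot: [149.8, -0.0, 73.1]
contact_force: [0.6, 0.5, -0.7]
opening: 49.6
finger_force: 30.0
```

```bash
python3 - <<'E'
from h import *
import pickle
c=cam("wrist","pics/w2.png");pickle.dump(c,open("w2.pkl","wb"))
dgo([0,-50,170])
C=np.array([[65,131,0],[65,-131,0],[-65,-131,0],[-65,131,0]],float)
print(np.round(proj(c,deck(J,C))*1.5625).tolist())
E
```

```text
shift cm [ 1.07 -0.17 -0.24] turn deg [ 0.4  0.8 -0.5]
[[513.0, -24.0], [495.0, 379.0], [318.0, 380.0], [297.0, -23.0]]
```

View pics/w2.png

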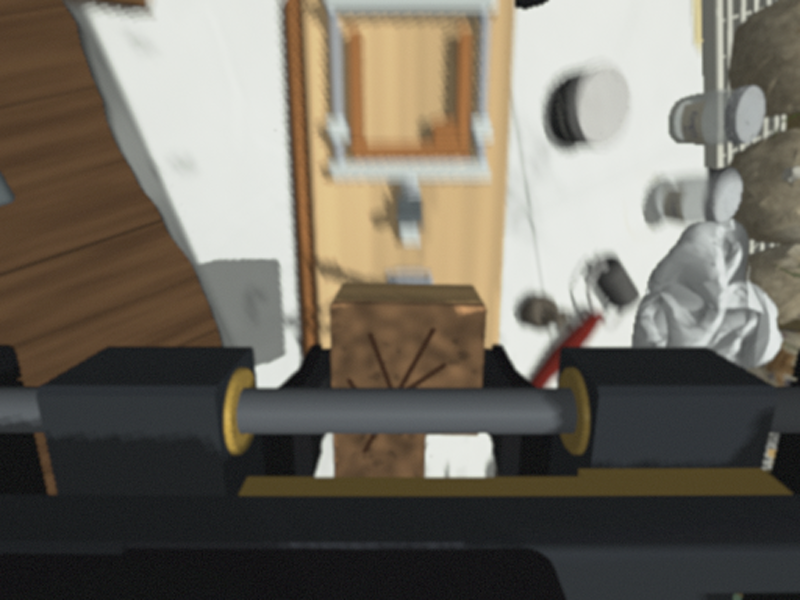

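Call:
servo_tool(
  targets=[
    [[2, -0.1, -0.1, 0.2, 0.4, -0.2, 0], [4, -0.2, -0.2, 0.4, 0.8, -0.5, 0], [4, -0.2, -0.2, 0.4, 0.8, -0.5, 0], [4, -0.2, -0.2, 0.4, 0.8, -0.5, 0], [4, -0.2, -0.2, 0.4, 0.8, -0.5, 0], [4, -0.2, -0.2, 0.4, 0.8, -0.5, 0], [4, -0.2, -0.2, 0.4, 0.8, -0.5, 0], [4, -0.2, -0.2, 0.4, 0.8, -0.5, 0]],
  ],
)

```text
time_s: 6.7
position: [394.8, -230.7, 209.7]
ee_rot: [150.4, -0.4, 74.1]
contact_force: [-0.9, 0.4, -0.6]
opening: 50.0
finger_force: 30.0
```

```bash
python3 - <<'E'
from h import *
import pickle
c=cam("wrist");pickle.dump(c,open("w3.pkl","wb"))
print(manip.state()["position"],manip.state()["ee_rot"])
cv2.imwrite("pics/w3.png",cv2.resize(c["color"][0:200,170:350,::-1],(540,600),interpolation=cv2.INTER_CUBIC))
E
```

```text
[ 394.8204396  -230.65221344  209.74504664] [150.39092443  -0.43643175  74.05907737]
```

View pics/w3.png

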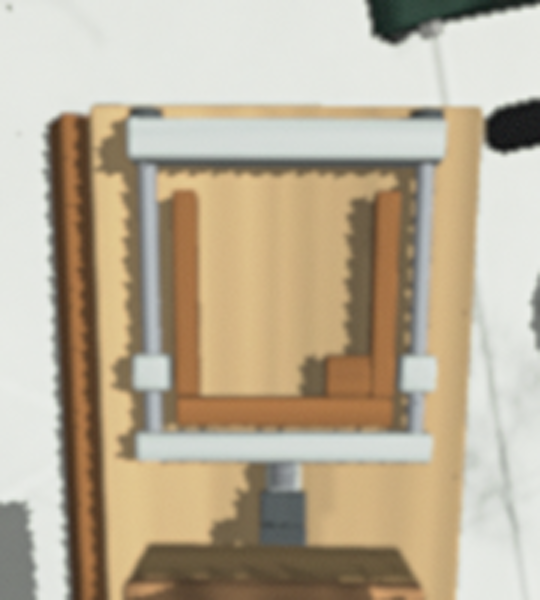

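```bash
python3 - <<'E'
from h import *
import pickle
c=pickle.load(open("w3.pkl","rb"));s=cam("scene");t=cam("top")
px=lambda a:np.array(a,float)/3+[170-.3,-.3]
bc=px([[93,105],[480,107]]);BC=np.array([[-65,131,0],[65,131,0]],float)
nf=px([[196,397],[328,357],[328,397],[373,357],[178,425],[393,425]]);NF=np.array([[-29,-37,12],[14,-23,12],[14,-37,12],[29,-23,12],[-37,-45,12],[37,-45,12]],float)
wx=px([[196,190],[173,190],[377,190],[401,190]])[:,0];WX=np.array([-29,-37,29,37.])
ed=px([[455,600],[107,600]])[:,0];
A=np.array([[470,52],[677,178],[587,281],[393,151]],float);A=np.c_[140+A[:,0]*260/800,160+A[:,1]*105/323]
B=np.array([[515,367],[752,428],[712,530],[487,470]],float);B=np.c_[85+B[:,0]*.375,150+(B[:,1]-323)*110/277]
C=np.array([[65,131,0],[65,-131,0],[-65,-131,0],[-65,131,0]],float)
def f(q,full=False):
    j=q[:3];n=np.array([q[3],q[4],0])
    a=(proj(c,deck(j,BC))-bc).ravel(); b=(proj(c,deck(j,NF+n))-nf).ravel()
    d=proj(c,deck(j,np.c_[WX,np.full(4,38.),np.full(4,12.)]+n))[:,0]-wx
    e=proj(c,deck(j,[[65,-17,0],[-65,-17,0]]))[:,0]-ed
    return np.r_[a,b,d,e,.15*(proj(s,deck(j,C))-A).ravel(),.15*(proj(t,deck(j,C))-B).ravel()]
r=least_squares(f,[481,-246,-.29,0,60]);print(r.x,np.degrees(r.x[2]));print(np.round(r.fun,1).tolist())
# uncertainty in z: hook pixel, free-height fit
j=r.x[:3];n=r.x[3:]
for P,uv in (([0,0,20],(283,515)),):
    pass
inv=lambda uv,h:(lambda o,d:(o+d*((h-o[2])/d[2])))(*[ (jigR(j[2]).T@(v-np.array([j[0],j[1],64]))) if i==0 else jigR(j[2]).T@v for i,v in enumerate([unproj(c,px([uv]),100)[0],unproj(c,px([uv]),0)[0]-unproj(c,px([uv]),100)[0]])])
for uv in [(259,492),(305,492),(268,545),(283,460),(130,158),(445,158)]: print(uv,np.round(inv(uv,26),1),np.round(inv(uv,18),1))
E
```

```text
[ 4.82101496e+02 -2.44933875e+02 -2.90378686e-01  4.21666424e-01
  7.41519025e+01] -16.63747316700463
[-1.7, 0.1, 1.6, 0.2, 1.1, 0.5, -0.3, -0.0, -0.6, 0.8, -0.4, 0.1, -0.6, -1.0, 0.1, -0.4, 0.2, -0.5, 0.3, 0.7, 1.6, -0.9, 0.0, -0.1, -0.0, -0.4, -0.0, 0.0, -0.3, -0.2, -0.0, -0.1, 0.2, 0.0, 0.1, -0.0, -0.2, 0.0]
(259, 492) [-8.   7.5 26. ] [-8.1  6.3 18. ]
(305, 492) [ 7.3  7.7 26. ] [ 7.5  6.4 18. ]
(268, 545) [ -4.9 -10.4  26. ] [ -4.9 -12.2  18. ]
(283, 460) [-0.1 18.2 26. ] [-0.  17.2 18. ]
(130, 158) [-47.8 110.4  26. ] [-49.  111.8  18. ]
(445, 158) [ 48.5 110.9  26. ] [ 49.8 112.3  18. ]
```

```bash
sed -i 's/^J=.*/J=[482.1,-244.93,-0.29038]/' h.py; python3 - <<'E'
from h import *
import pickle
c=pickle.load(open("w3.pkl","rb"))
s,Rt=tool();P=s["position"]+Rt.apply([[25.7,-25,-13.7],[25.7,25,-13.7],[25.7,-25,18.3],[25.7,25,18.3]])
print(np.round((proj(c,P)-[170,0])*3+1).tolist())
for h in (60,24,19): dgo([0.4,80.5,h]);
E
```

```text
[[119.0, 601.0], [420.0, 601.0], [144.0, 555.0], [395.0, 555.0]]
shift cm [ 9.03  0.49 11.12] turn deg [-0.4 -0.7  0.4]
shift cm [ 8.98  0.52 14.72] turn deg [-0.4 -0.7  0.4]
shift cm [ 8.97  0.52 15.22] turn deg [-0.4 -0.7  0.4]
```

```bash
python3 - <<'E'
from h import *
for h in (60,34,24,19): dgo([-0.6,78,h]);
E
```

```text
shift cm [ 8.78  0.39 11.12] turn deg [-0.4 -0.7  0.4]
shift cm [ 8.74  0.41 13.72] turn deg [-0.4 -0.7  0.4]
shift cm [ 8.73  0.41 14.72] turn deg [-0.4 -0.7  0.4]
shift cm [ 8.72  0.42 15.22] turn deg [-0.4 -0.7  0.4]
```

Call:
servo_tool(
  targets=[
    [[4, 0.2, 3, -0.2, -0.3, 0.2, 0], [8, 0.4, 6, -0.4, -0.7, 0.4, 0], [8.75, 0.4, 10, -0.4, -0.7, 0.4, 0], [8.75, 0.4, 12, -0.4, -0.7, 0.4, 0], [8.74, 0.41, 13, -0.4, -0.7, 0.4, 0], [8.74, 0.41, 13.3, -0.4, -0.7, 0.4, 0], [8.74, 0.41, 13.3, -0.4, -0.7, 0.4, 0], [8.74, 0.41, 13.3, -0.4, -0.7, 0.4, 0]],
  ],
)

```text
time_s: 7.85
position: [485.6, -164.7, 97.1]
ee_rot: [150.0, -0.0, 73.4]
contact_force: [0.2, 0.6, -0.9]
opening: 49.7
finger_force: 30.0
```

```bash
python3 - <<'E'
from h import *
for h in (34,24,19): dgo([-0.6,78,h]);
s,Rt=tool();print(s["contact_force"])
c=cam("wrist");print(np.round(c["world_to_cam"][:3,:3],2).tolist())
cv2.imwrite("pics/w4.png",cv2.resize(c["color"][0:230,130:400,::-1],(704,600),interpolation=cv2.INTER_CUBIC))
E
```

```text
shift cm [ 0.02 -0.02  0.44] turn deg [ 0. -0.  0.]
shift cm [ 0.02 -0.02  1.44] turn deg [ 0. -0.  0.]
shift cm [ 0.02 -0.02  1.94] turn deg [ 0. -0.  0.]
[ 0.18793783  0.62437556 -0.91992171]
[[0.83, -0.25, 0.5], [0.4, 0.89, -0.22], [-0.39, 0.38, 0.84]]
```

View pics/w4.png

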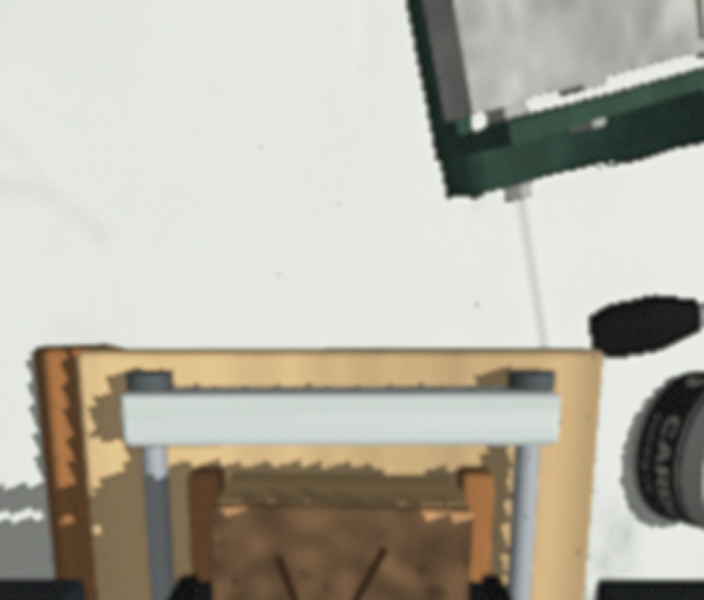

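Call:
servo_tool(
  targets=[
    [[0, 0, 0.4, 0, 0, 0, 0], [0, 0, 0.8, 0, 0, 0, 0], [0, 0, 1.1, 0, 0, 0, 0], [0, 0, 1.4, 0, 0, 0, 0], [0, 0, 1.6, 0, 0, 0, 0], [0, 0, 1.7, 0, 0, 0, 0], [0, 0, 1.8, 0, 0, 0, 0], [0, 0, 1.8, 0, 0, 0, 0]],
  ],
)

```text
time_s: 8.9
position: [494.3, -167.2, 81.2]
ee_rot: [150.0, -0.0, 73.4]
contact_force: [0.3, 0.1, -1.9]
opening: 49.5
finger_force: 30.0
```

Call:
servo_tool(
  targets=[
    [[0, 0, 0.05, 0, 0, 0, 0], [0, 0, 0.1, 0, 0, 0, 0], [0, 0, 0.1, 0, 0, 0, 0], [0, 0, 0.15, 0, 0, 0, 0], [0, 0, 0.15, 0, 0, 0, 0], [0, 0, 0.2, 0, 0, 0, 0], [0, 0, 0.2, 0, 0, 0, 0], [0, 0, 0.2, 0, 0, 0, 0]],
  ],
)

```text
time_s: 9.9
position: [495.3, -167.5, 79.5]
ee_rot: [150.0, -0.0, 73.4]
contact_force: [0.3, 1.0, -1.4]
opening: 49.8
finger_force: 30.0
```

Call:
servo_tool(
  targets=[
    [[0, 0, 0.05, 0, 0, 0, 0], [0, 0, 0.1, 0, 0, 0, 0], [0, 0, 0.1, 0, 0, 0, 0], [0, 0, 0.15, 0, 0, 0, 0], [0, 0, 0.15, 0, 0, 0, 0], [0, 0, 0.2, 0, 0, 0, 0], [0, 0, 0.2, 0, 0, 0, 0], [0, 0, 0.2, 0, 0, 0, 0]],
  ],
)

```text
time_s: 10.9
position: [495.6, -167.6, 79.0]
ee_rot: [149.9, -0.0, 73.3]
contact_force: [-7.2, -0.8, 14.4]
opening: 49.7
finger_force: 30.0
```

Call:
servo_tool(
  targets=[
    [[0, 0, -0.1, 0, 0, 0, 0], [0, 0, -0.12, 0, 0, 0, 0.2], [0, 0, -0.12, 0, 0, 0, 1], [0, 0, -0.12, 0, 0, 0, 1], [0, 0, -0.12, 0, 0, 0, 1], [0, 0, -0.12, 0, 0, 0, 1], [0, 0, -0.12, 0, 0, 0, 1], [0, 0, -0.12, 0, 0, 0, 1]],
  ],
)

```text
time_s: 11.9
position: [495.7, -167.7, 78.8]
ee_rot: [150.0, -0.0, 73.4]
contact_force: [0.0, 0.1, -0.6]
opening: 86.7
finger_force: 0.0
```

```bash
python3 - <<'E'
from h import *
dgo([-0.6,78,90]); dgo([-0.6,40,170]);print(manip.state()["opening"])
E
```

```text
shift cm [ 0.01 -0.01 -7.26] turn deg [ 0. -0. -0.]
shift cm [-3.780e+00 -1.000e-02 -1.526e+01] turn deg [ 0. -0. -0.]
86.67255565100757
```

Call:
servo_tool(
  targets=[
    [[0, 0, -3, 0, 0, 0, 1], [0, 0, -8, 0, 0, 0, 1], [-3, 0, -13, 0, 0, 0, 1], [-8, 0.05, -16.3, 0, 0, 0, 1], [-13, 0.05, -16.3, 0, 0, 0, 1], [-15.8, 0.05, -16.3, 0, 0, 0, 1], [-15.8, 0.05, -16.3, 0, 0, 0, 1], [-15.8, 0.05, -16.3, 0, 0, 0, 1]],
  ],
)

```text
time_s: 12.9
position: [371.8, -300.4, 221.7]
ee_rot: [149.8, 0.2, 73.0]
contact_force: [-0.1, 0.5, 0.5]
opening: 87.0
finger_force: 0.0
```

```bash
python3 - <<'E'
from h import *
import pickle
c=cam("wrist");pickle.dump(c,open("w5.pkl","wb"))
dgo([0,-80,180]);cam("scene","pics/s5.png")
cv2.imwrite("pics/w5.png",cv2.resize(c["color"][0:250,150:370,::-1],(528,600),interpolation=cv2.INTER_CUBIC))
for n in ["loop_bar","lever_handle","hook","lever","loop"]: print(n,[(np.round((np.array(d["bbox"])-[150,0,150,0])*2.4).tolist(),round(d["confidence"],2)) for d in manip.find_in(n,"wrist")])
E
```

```text
shift cm [ 0.18 -0.01  0.09] turn deg [ 0.1  0.1 -0.1]
loop_bar [([191.0, 366.0, 333.0, 467.0], 0.95)]
lever_handle [([191.0, 306.0, 333.0, 467.0], 0.85), ([67.0, 3.0, 415.0, 508.0], 0.31)]
hook [([242.0, 187.0, 282.0, 256.0], 0.69)]
lever [([181.0, 294.0, 331.0, 464.0], 0.94)]
loop [([186.0, 370.0, 330.0, 463.0], 0.89)]
```

View pics/w5.png

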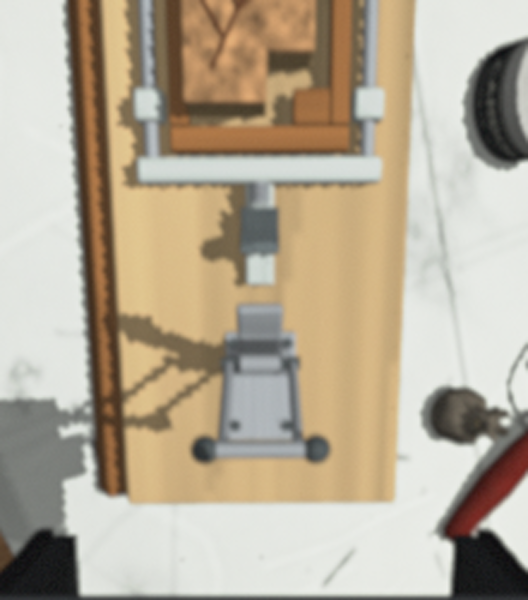

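```bash
python3 - <<'E'
from h import *
import pickle
c=pickle.load(open("w5.pkl","rb"));px=lambda a:np.array(a,float)/2.4+[150-.3,-.3]
s=cam("scene");bs=manip.find_in("loop_bar","scene");t=cam("top");bt=manip.find_in("loop_bar","top")
print(bs,bt,[manip.find_in("lever_handle",n) for n in("scene","top")])
def inv(cc,uv,h):
    D=jigR(J[2]);o=np.array([J[0],J[1],64]);a=D.T@(unproj(cc,uv,100)[0]-o);b=D.T@(unproj(cc,uv,0)[0]-o);return a+(b-a)*((h-a[2])/(b[2]-a[2]))
W=c["world_to_cam"];cp=-W[:3,:3].T@W[:3,3];print("cam deck",jigR(J[2]).T@(cp-[J[0],J[1],64]))
for h in (40,60,80,100,110,120):
    p=inv(c,px([[260,449]]),h);P=deck(J,p);dep=-(W@np.r_[P[0],1])[2]
    print(h,np.round(p,1),round(dep),[np.round(proj(q,P)[0],1).tolist() for q in(s,t)])
for uv,h in (((261,255),14),((261,255),26),((261,205),14),((261,205),26),((261,285),10),((261,145),12),((215,103),32),((265,103),32),((317,50),32)): print(uv,h,np.round(inv(c,px([uv]),h),1))
for e in ((224,350),(299,350),(238,305),(283,305)): print(e,[np.round(inv(c,px([e]),h)[:2],1).tolist() for h in (20,40,60,90)])
E
```

```text
[] [] [[{'bbox': [307.5, 201.2, 328.8, 220.6], 'confidence': 0.58}], []]
cam deck [  1.01633196 -14.36296215 343.60831478]
40 [ -0.3 -91.6  40. ] 313 [[330.5, 219.8], [349.1, 214.4]]
60 [ -0.2 -86.5  60. ] 293 [[327.0, 215.5], [348.4, 216.7]]
80 [ -0.1 -81.4  80. ] 272 [[323.6, 211.0], [347.7, 219.2]]
100 [ -0.  -76.3 100. ] 251 [[320.0, 206.5], [347.0, 221.7]]
110 [  0.  -73.8 110. ] 241 [[318.2, 204.2], [346.6, 223.1]]
120 [ 1.00e-01 -7.12e+01  1.20e+02] 231 [[316.4, 201.9], [346.2, 224.4]]
(261, 255) 14 [  0.5 -13.   14. ]
(261, 255) 26 [  0.5 -13.1  26. ]
(261, 205) 14 [ 0.5  7.2 14. ]
(261, 205) 26 [ 0.6  6.4 26. ]
(261, 285) 10 [  0.4 -25.6  10. ]
(261, 145) 12 [ 0.7 30.9 12. ]
(215, 103) 32 [-16.9  43.2  32. ]
(265, 103) 32 [ 2.3 43.2 32. ]
(317, 50) 32 [21.9 61.6 32. ]
(224, 350) [[-15.7, -52.5], [-14.6, -50.2], [-13.6, -47.8], [-12.1, -44.3]]
(299, 350) [[16.7, -52.6], [15.7, -50.3], [14.7, -47.9], [13.3, -44.4]]
(238, 305) [[-9.4, -33.5], [-8.8, -32.3], [-8.1, -31.1], [-7.1, -29.4]]
(283, 305) [[9.7, -33.6], [9.2, -32.4], [8.6, -31.2], [7.8, -29.4]]
```

```bash
cat >> h.py <<'E'
def bgo(y,z,back=0,tilt=15,off=(4,8),x=-.4):
    """tool pose with the bar point (deck y,z) at tool x=off[0], off[1] behind the tip"""
    t=np.radians(tilt);X=np.array([0,np.cos(t),-np.sin(t)]);Z=np.array([0,-np.sin(t),-np.cos(t)])
    p=np.array([x,y,z])-off[0]*X+(off[1]-back)*Z
    D=jigR(J[2]);go(deck(J,p)[0],R.from_matrix(D@np.c_[X,[1,0,0],Z]))
E
python3 - <<'E'
from h import *
bgo(-77.8,94,60)
E
```

```text
shift cm [ 1.15 -0.04  3.5 ] turn deg [  0.  -15.1   0. ]
```

Call:
servo_tool(
  targets=[
    [[0.3, 0, 0.9, 0, -4, 0, 1], [0.6, 0, 1.8, 0, -8, 0, 1], [0.9, 0, 2.7, 0, -12, 0, 1], [1.15, -0.05, 3.5, 0, -15, 0, 1], [1.15, -0.05, 3.5, 0, -15, 0, 1], [1.15, -0.05, 3.5, 0, -15, 0, 1], [1.15, -0.05, 3.5, 0, -15, 0, 1], [1.15, -0.05, 3.5, 0, -15, 0, 1]],
  ],
)

```text
time_s: 14.55
position: [392.3, -290.2, 189.9]
ee_rot: [149.1, 12.9, 65.7]
contact_force: [-0.0, -0.4, -0.1]
opening: 87.3
finger_force: 0.0
```

```bash
python3 - <<'E'
from h import *
import pickle
c=cam("wrist");pickle.dump(c,open("w6.pkl","wb"))
bgo(-77.8,94,60)
for n in ["loop_bar","loop","lever_handle","lever"]: print(n,[(np.round(d["bbox"],1).tolist(),round(d["confidence"],2)) for d in manip.find_in(n,"wrist")])
cv2.imwrite("pics/w6.png",cv2.resize(c["color"][60:260,150:370,::-1],(660,600),interpolation=cv2.INTER_CUBIC))
E
```

```text
shift cm [ 0.09 -0.    0.  ] turn deg [ 0. -0. -0.]
loop_bar []
loop [([227.5, 149.6, 292.0, 208.5], 0.72)]
lever_handle [([226.1, 132.3, 295.5, 213.0], 0.84)]
lever [([225.1, 133.0, 295.4, 211.2], 0.63)]
```

View pics/w6.png

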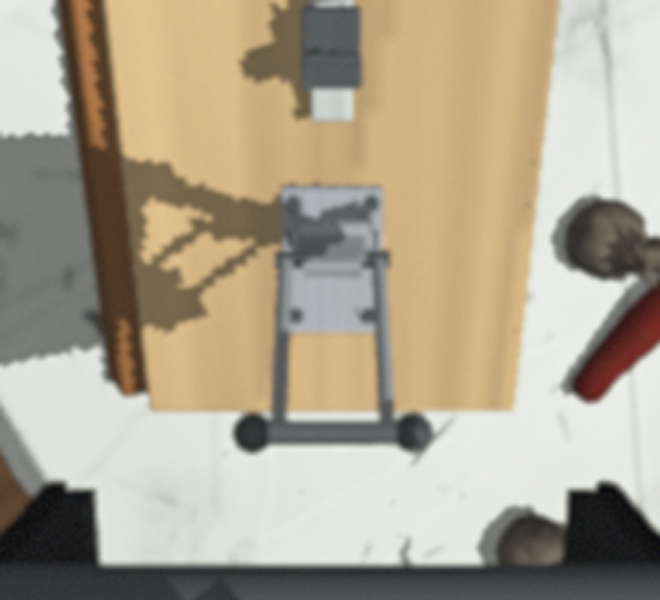

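```bash
python3 - <<'E'
from h import *
import pickle
a=pickle.load(open("w5.pkl","rb"));b=pickle.load(open("w6.pkl","rb"))
pa=lambda u,v:np.array([u/2.4+149.7,v/2.4-.3]);pb=lambda u,v:np.array([u/3+149.7,v/3+59.7])
def tri(obs,g):
    f=lambda p:np.concatenate([(proj(c,deck(J,p))[0]-o) for c,o in obs]);r=least_squares(f,g);return np.round(r.x,1),np.round(r.fun,1)
print("ballL",tri([(a,pa(204,449)),(b,pb(252,431))],[-19,-77,90]));print("ballR",tri([(a,pa(316,449)),(b,pb(414,431))],[19,-77,90]))
print("arm root L",tri([(a,pa(225,340)),(b,pb(278,258))],[-13,-50,40]));print("arm root R",tri([(a,pa(298,340)),(b,pb(386,258))],[13,-50,40]))
print("lip line",tri([(a,pa(261,231)),(b,pb(332,50))],[0,-5,26]),"post -y edge",tri([(a,pa(261,255)),(b,pb(332,87))],[0,-13,20]))
bgo(-77.8,94,0)
from h import *
W=b["world_to_cam"]
for h in (80,85,90,95):
    D=jigR(J[2]);o=np.array([J[0],J[1],64]);u=pb(333,431)[None];p=D.T@(unproj(b,u,100)[0]-o);q=D.T@(unproj(b,u,0)[0]-o);P=p+(q-p)*((h-p[2])/(q[2]-p[2]));print(h,np.round(P,1),-(W@np.r_[deck(J,P)[0],1])[2])
E
```

```text
ballL (array([-18.9, -77. ,  97. ]), array([ 0.3,  0. , -0.2, -0. ]))
ballR (array([ 19.4, -77.2,  96.8]), array([ 0.4, -0. , -0.3,  0. ]))
arm root L (array([-12.6, -42.6,  74. ]), array([-0.2, -0. ,  0.1,  0. ]))
arm root R (array([ 13.4, -42.7,  73.6]), array([-0.4,  0. ,  0.3, -0. ]))
lip line (array([ 0.4, -3.6, 23.7]), array([-0.1,  0. ,  0.1, -0. ])) post -y edge (array([  0.4, -13.1,  24. ]), array([-0.1,  0. ,  0.1, -0. ]))
shift cm [0.07 0.01 6.  ] turn deg [ 0. -0. -0.]
80 [  0.5 -87.6  80. ] 240.7925090613553
85 [  0.4 -84.5  85. ] 234.902727396738
90 [  0.4 -81.4  90. ] 229.01294573212073
95 [  0.4 -78.3  95. ] 223.1231640675035
```

```bash
python3 - <<'E'
from h import *
import pickle
a=pickle.load(open("w5.pkl","rb"));b=pickle.load(open("w6.pkl","rb"))
def show(n,p):
    P=deck(J,p);print(n,np.round((proj(a,P)[0]-[150,0])*2.4).tolist(),np.round((proj(b,P)[0]-[150,60])*3).tolist())
show("pivot",[8,-57.8,18])
for th in (1.4,1.57,1.8,2.0,2.3):
    d=np.array([-np.cos(th),np.sin(th)])
    for r in (22,72): show((th,r),[13 if r==22 else 8,-57.8+r*d[0],18+r*d[1]])
for y in (-34,-74): show(("base",y),[17,y,3])
E
```

```text
pivot [278.0, 361.0] [357.0, 236.0]
(1.4, 22) [291.0, 377.0] [376.0, 275.0]
(1.4, 72) [282.0, 423.0] [364.0, 388.0]
(1.57, 22) [291.0, 368.0] [377.0, 263.0]
(1.57, 72) [283.0, 389.0] [365.0, 344.0]
(1.8, 22) [291.0, 355.0] [377.0, 246.0]
(1.8, 72) [283.0, 340.0] [366.0, 275.0]
(2.0, 22) [291.0, 345.0] [377.0, 230.0]
(2.0, 72) [282.0, 298.0] [366.0, 210.0]
(2.3, 22) [291.0, 330.0] [377.0, 206.0]
(2.3, 72) [282.0, 244.0] [366.0, 116.0]
('base', -34) [298.0, 303.0] [387.0, 143.0]
('base', -74) [297.0, 391.0] [383.0, 267.0]
```

```bash
python3 - <<'E'
from h import *
bgo(-77.3,96,0,x=0)
E
```

```text
shift cm [0.06 0.05 5.79] turn deg [ 0. -0. -0.]
```

Call:
servo_tool(
  targets=[
    [[0.06, 0.05, 2, 0, 0, 0, 1], [0.06, 0.05, 4, 0, 0, 0, 1], [0.06, 0.05, 5.8, 0, 0, 0, 1], [0.06, 0.05, 5.8, 0, 0, 0, 0], [0.06, 0.05, 5.8, 0, 0, 0, 0], [0.06, 0.05, 5.8, 0, 0, 0, 0], [0.06, 0.05, 5.8, 0, 0, 0, 0], [0.06, 0.05, 5.8, 0, 0, 0, 0]],
  ],
)

```text
time_s: 15.8
position: [413.0, -313.1, 146.4]
ee_rot: [150.1, 12.4, 66.0]
contact_force: [-5.7, 1.1, 0.1]
opening: 45.7
finger_force: 30.1
```

Call:
servo_tool(
  targets=[
    [[0, 0, 0, 0, 0, 0, 0], [0, 0, 0, 0, 0, 0, 0], [0, 0, 0, 0, 0, 0, 0], [0, 0, 0, 0, 0, 0, 0], [0, 0, 0, 0, 0, 0, 0], [0, 0, 0, 0, 0, 0, 0], [0, 0, 0, 0, 0, 0, 0], [0, 0, 0, 0, 0, 0, 0]],
  ],
)

```text
time_s: 16.8
position: [413.1, -313.1, 146.4]
ee_rot: [150.0, 12.4, 66.0]
contact_force: [-5.9, 0.8, 0.2]
opening: 44.8
finger_force: 30.0
```

```bash
python3 - <<'E'
from h import *
print(manip.state()["opening"],manip.state()["contact_force"])
C=np.array([-51,39])
for a,r in ((100,62),(85,62),(70,61.5),(55,60.5),(40,60),(25,60),(10,60),(-5,60)):
    y,z=C+r*np.array([np.cos(np.radians(a)),np.sin(np.radians(a))]);print(round(y,1),round(z,1));bgo(y,z,x=0)
E
```

```text
44.78671451774066 [-5.90167401  0.78791716  0.23107678]
-61.8 100.1
shift cm [ 1.72 -0.09 -0.3 ] turn deg [-0.8 -0.6 -0. ]
-45.6 100.8
shift cm [ 3.27 -0.1  -0.77] turn deg [-0.8 -0.6 -0. ]
-30.0 96.8
shift cm [ 4.88 -0.1  -0.78] turn deg [-0.8 -0.6 -0. ]
-16.3 88.6
shift cm [ 6.41 -0.09 -0.32] turn deg [-0.8 -0.6 -0. ]
-5.0 77.6
shift cm [ 7.77 -0.08  0.46] turn deg [-0.8 -0.6 -0. ]
3.4 64.4
shift cm [ 8.92 -0.06  1.54] turn deg [-0.8 -0.6 -0. ]
8.1 49.4
shift cm [ 9.74 -0.05  2.87] turn deg [-0.8 -0.6 -0. ]
8.8 33.8
shift cm [10.2  -0.02  4.36] turn deg [-0.8 -0.6 -0. ]
```

```bash
python3 - <<'E'
from h import *
import pickle
w=cam("wrist");s=cam("scene");t=cam("top");pickle.dump((w,s,t),open("w7.pkl","wb"))
A=cv2.resize(w["color"][110:310,130:390,::-1],(520,400),interpolation=cv2.INTER_CUBIC)
B=cv2.resize(s["color"][150:250,270:340,::-1],(280,400),interpolation=cv2.INTER_CUBIC)
cv2.imwrite("pics/c7.png",cv2.hconcat([A,B]))
s_,Rt=tool();print(np.round(((proj(w,s_["position"]+Rt.apply([[4,-19,-8],[4,19,-8],[0,0,0],[4,0,-3],[4,0,3],[4,0,8]])))-[130,110])*2).tolist())
print(np.round((proj(s,s_["position"]+Rt.apply([[0,-22,0],[0,22,0]]))-[270,150])*4+[520,0]).tolist())
E
```

```text
[[188.0, 252.0], [331.0, 252.0], [259.0, 254.0], [259.0, 245.0], [259.0, 237.0], [259.0, 231.0]]
[[712.0, 260.0], [754.0, 210.0]]
```

View pics/c7.png

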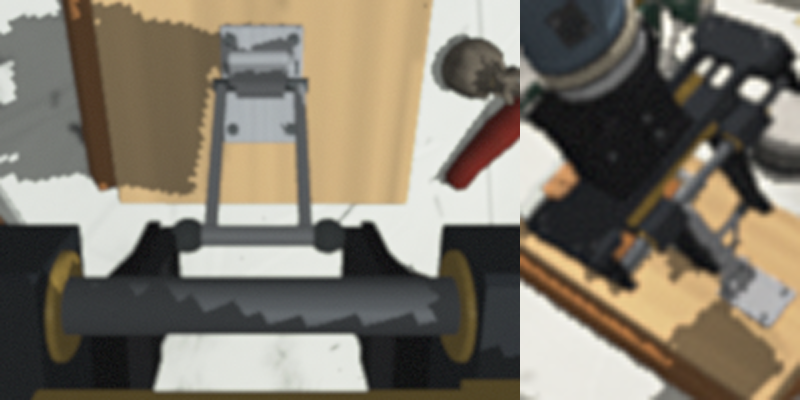

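Call:
servo_tool(
  targets=[
    [[0, 0, 0, 0, 0, 0, 0.75], [0, 0, 0, 0, 0, 0, 0.75], [0.1, 0, 0.2, 0, 0, 0, 0.75], [0.2, 0, 0.4, 0, 0, 0, 0.75], [0.3, 0, 0.6, 0, 0, 0, 0.75], [0.3, 0, 0.6, 0, 0, 0, 0.75], [0.3, 0, 0.6, 0, 0, 0, 0], [0.3, 0, 0.6, 0, 0, 0, 0]],
  ],
)

```text
time_s: 17.95
position: [418.1, -314.6, 143.1]
ee_rot: [150.0, 12.2, 66.1]
contact_force: [-5.9, 1.5, -1.5]
opening: 52.2
finger_force: 3.5
```

Call:
servo_tool(
  targets=[
    [[0, 0, 0, 0, 0, 0, 0], [0, 0, 0, 0, 0, 0, 0], [0, 0, 0, 0, 0, 0, 0], [0, 0, 0, 0, 0, 0, 0], [0, 0, 0, 0, 0, 0, 0], [0, 0, 0, 0, 0, 0, 0], [0, 0, 0, 0, 0, 0, 0], [0, 0, 0, 0, 0, 0, 0]],
  ],
)

```text
time_s: 18.95
position: [415.9, -313.3, 141.9]
ee_rot: [150.3, 12.2, 66.1]
contact_force: [-7.4, 1.2, -1.6]
opening: 45.2
finger_force: 30.0
```

```bash
python3 - <<'E'
from h import *
print(manip.find_in.__name__);w=cam("wrist");g=cv2.cvtColor(w["color"],cv2.COLOR_RGB2GRAY)
print(manip.state()["opening"],manip.state()["contact_force"],manip.find_in("loop_bar","wrist"),manip.find_in("loop","wrist"))
h=cv2.HoughCircles(cv2.resize(g[190:260,200:320],None,fx=4,fy=4,interpolation=cv2.INTER_CUBIC),cv2.HOUGH_GRADIENT,1.2,150,param1=80,param2=18,minRadius=22,maxRadius=50)
print(None if h is None else h[0][:5]/4+[200,190,0])
bgo(-77.3,96,0,x=0);s,Rt=tool();print(np.round(proj(w,s["position"]+Rt.apply([[4,-19,-8],[4,19,-8]])),1).tolist())
cv2.imwrite("pics/w8.png",cv2.resize(w["color"][110:310,130:390,::-1],(780,600),interpolation=cv2.INTER_CUBIC))
E
```

```text
call
45.39543610871887 [-8.09044259  1.10257121 -2.10672102] [{'bbox': [215.3, 155.9, 306.7, 241.5], 'confidence': 0.57}] [{'bbox': [214.5, 156.7, 302.5, 241.5], 'confidence': 0.81}]
[[294.3500061  233.65000153   8.9800005 ]
 [224.45000076 218.05000114   7.9000001 ]
 [275.15000153 199.15000057  10.23999977]
 [257.15000153 258.8500061   11.31999969]]
shift cm [ 0.12 -0.1  -0.02] turn deg [-1.1 -0.8 -0.1]
[[224.0, 236.1], [295.3, 236.1]]
```

Call:
servo_tool(
  targets=[
    [[0, 0, 0, 0, 0, 0, 1], [0, 0, 0, 0, 0, 0, 1], [0, 0, 0, 0, 0, 0, 1], [0, 0, 0, 0, 0, 0, 1], [0, 0, 0, 0, 0, 0, 1], [0, 0, 0, 0, 0, 0, 1], [0, 0, 0, 0, 0, 0, 1], [0, 0, 0, 0, 0, 0, 1]],
  ],
)

```text
time_s: 20.1
position: [420.3, -315.7, 144.4]
ee_rot: [149.7, 12.2, 66.1]
contact_force: [-0.3, 0.4, -0.5]
opening: 87.3
finger_force: 0.0
```

```bash
python3 - <<'E'
from h import *
s=manip.state();print(s["opening"],s["contact_force"],s["torque"]);bgo(-77.3,96,0,x=0)
w=cam("wrist");print([ (np.round(d["bbox"],1).tolist(),d["confidence"]) for n in("loop_bar","loop") for d in manip.find_in(n,"wrist")])
s,Rt=tool();print(np.round(proj(w,s["position"]+Rt.apply([[4,-19,-8],[4,19,-8]])),1).tolist())
cv2.imwrite("pics/w9.png",cv2.resize(w["color"][110:310,130:390,::-1],(780,600),interpolation=cv2.INTER_CUBIC))
E
```

```text
87.29014678259989 [-0.29321306  0.35883296 -0.47349736] [ 0.13917048  0.30926845 -0.00053548]
shift cm [ 0.21 -0.65 -0.07] turn deg [-0.4 -0.8 -0.1]
[([233.7, 28.3, 259.5, 82.2], 0.74), ([203.3, 154.8, 294.1, 238.4], 0.69), ([200.4, 158.4, 291.1, 242.6], 0.76)]
[[223.9, 236.0], [295.1, 236.0]]
```

```bash
python3 - <<'E'
from h import *
bgo(-76.5,95,0,x=-.5,off=(4,14))
E
```

```text
shift cm [ 0.3  -0.69  0.61] turn deg [-0.5 -0.8 -0.1]
```

Call:
servo_tool(
  targets=[
    [[0.15, -0.4, 0.3, -0.3, -0.4, 0, 1], [0.3, -0.69, 0.6, -0.5, -0.8, -0.1, 0.7], [0.3, -0.69, 0.6, -0.5, -0.8, -0.1, 0.7], [0.3, -0.69, 0.6, -0.5, -0.8, -0.1, 0.7], [0.3, -0.69, 0.6, -0.5, -0.8, -0.1, 0.7], [0.3, -0.69, 0.6, -0.5, -0.8, -0.1, 0.7], [0.3, -0.69, 0.6, -0.5, -0.8, -0.1, 0.7], [0.3, -0.69, 0.6, -0.5, -0.8, -0.1, 0.7]],
  ],
)

```text
time_s: 21.25
position: [419.4, -317.8, 144.0]
ee_rot: [149.6, 12.3, 66.1]
contact_force: [-0.1, -0.1, 0.2]
opening: 61.3
finger_force: 0.0
```

```bash
python3 - <<'E'
from h import *
s=manip.state();print(s["opening"],s["contact_force"]);bgo(-76.5,95,0,x=-.5,off=(4,14))
w=cam("wrist");s,Rt=tool();print(np.round(((proj(w,s["position"]+Rt.apply([[4,-19,-14],[4,19,-14]])))-[130,110])*3).tolist())
g=w["color"]
# find dark balls vs. bright background on rows
sub=g[195:265,190:325].max(2);print("min rows");
for r in range(225,258,3): 
    row=g[r].max(1);print(r,"".join("#" if v<75 else "+" if v<130 else "." for v in row[200:322]))
E
```

```text
61.26914162260984 [-0.14245707 -0.0565359   0.18275896]
shift cm [ 0.52 -0.65  0.53] turn deg [-0.4 -0.8 -0. ]
[[278.0, 392.0], [500.0, 392.0]]
min rows
225 ############++++++++++++++++++++++++++++++++++++++++++++++++++++++++++++++++++##############+.......................+#####
228 #########+++++++++++++++++++++++++++++++++++++++++++++++++++++++++++++++++++++###############+......................+#####
231 #######++++++++++++...++++++++++++++++++++++++++++++++++++++++++++++++++++++++###############+......................+#####
234 #######+++++++++++++...+++++++++++++++++++++++++++++++++++++++++++++++++++++++##############+.......................######
237 #####+..+++++++++................................................................++#####++.........................+######
240 #####+.............................................................................................................+######
243 #####+.............................................................................................................+######
246 #####+.............................................................................................................+######
249 ##########+##+++++++++++++++++++++++++++++++++++++++++++++++++++++++++++++++++++++++++++++++++++++++++++++++++++++########
252 ##########################################################################################################################
255 ############+++++########++++#+######++#++#++##++#+++++##+++++#+#+++++##++#+++##++++##+++++#++#+#+++++##++++#++++##++++++#
```

```bash
python3 - <<'E'
from h import *
s=manip.state();print(np.round(s["joint_pos"],1),np.round(s["effort"],1),s["position"],s["ee_rot"])
bgo(-76.5,95,0,x=-.5,off=(4,14))
E
```

```text
[ -51.9   26.4  125.4  133.2    6.  -163.5] [  0.  -29.8  -6.5   0.2   1.5   0. ] [ 419.37508695 -317.78577769  144.04092751] [149.62392797  12.27226948  66.12302847]
shift cm [ 0.52 -0.65  0.53] turn deg [-0.4 -0.8 -0. ]
```

Call:
servo_tool(
  targets=[
    [[0.3, -0.3, 0, 0, 0, 0, 0.7], [0.3, -0.6, 0, 0, 0, 0, 0.7], [0.3, -0.6, 0, 0, 0, 0, 0.7], [0.3, -0.6, 0, 0, 0, 0, 0.7], [0.3, -0.6, 0, 0, 0, 0, 0.7], [0.3, -0.6, 0, 0, 0, 0, 0.7], [0.3, -0.6, 0, 0, 0, 0, 0.7], [0.3, -0.6, 0, 0, 0, 0, 0.7]],
  ],
)

```text
time_s: 22.3
position: [416.0, -314.9, 143.0]
ee_rot: [149.8, 12.1, 66.2]
contact_force: [-0.7, -0.7, -0.6]
opening: 61.1
finger_force: 0.0
```

```bash
python3 - <<'E'
from h import *
s=manip.state();print(np.round(s["joint_pos"],1),np.round(s["effort"],1),s["position"],s["ee_rot"],s["contact_force"])
bgo(-76.5,95,0,x=-.5,off=(4,14))
E
```

```text
[ -52.2   26.4  125.9  133.     6.3 -163.5] [ -0.  -29.6  -6.3   0.2   1.5   0. ] [ 415.97669539 -314.87092729  143.0291988 ] [149.78204534  12.06744646  66.22676576] [-0.68427351 -0.68302999 -0.59252842]
shift cm [ 0.37 -0.24  0.69] turn deg [-0.5 -1.  -0. ]
```

```bash
python3 - <<'E'
from h import *
bgo(-76.5,95,45,tilt=0,x=-.5,off=(0,14))
E
```

```text
shift cm [ 0.05 -0.28 -3.71] turn deg [-0.5 14.  -0.1]
```

Call:
servo_tool(
  targets=[
    [[0, 0, -2, 0, 3, 0, 1], [0, -0.1, -3.7, 0, 6, 0, 1], [0, -0.2, -3.7, 0, 9, 0, 1], [0, -0.3, -3.7, -0.3, 12, 0, 1], [0, -0.3, -3.7, -0.5, 14, 0, 1], [0, -0.3, -3.7, -0.5, 14, 0, 1], [0, -0.3, -3.7, -0.5, 14, 0, 1], [0, -0.3, -3.7, -0.5, 14, 0, 1]],
  ],
)

```text
time_s: 23.3
position: [399.4, -299.7, 172.6]
ee_rot: [150.0, -0.1, 73.3]
contact_force: [-0.9, -0.2, -0.6]
opening: 87.1
finger_force: 0.0
```

```bash
python3 - <<'E'
from h import *
import pickle
w=cam("wrist");pickle.dump(w,open("w10.pkl","wb"))
s=manip.state();print(np.round(s["joint_pos"],1),s["contact_force"])
bgo(-76.5,95,45,tilt=0,x=-.5,off=(0,14));bgo(-76.5,95,0,tilt=0,x=-.5,off=(0,14))
print(np.round(proj(w,deck(J,[[-19,-76.5,95],[19,-76.5,95]])),1).tolist())
g=w["color"]
for r in range(195,232,2): print(r,"".join("#" if v<75 else "+" if v<130 else "." for v in g[r].max(1)[200:322]))
print([ (np.round(d["bbox"],1).tolist(),d["confidence"]) for n in("loop_bar","loop") for d in manip.find_in(n,"wrist")])
E
```

```text
[-63.3  21.  123.9  59.   25.1 -98.9] [ 0.71133561  0.16905296 -0.47533747]
shift cm [-0.04  0.02 -0.02] turn deg [-0.  -0.  -0.1]
shift cm [-0.04  0.03  4.48] turn deg [-0.  -0.  -0.1]
[[232.0, 219.1], [289.7, 219.0]]
195 ++++++++++++++++++++++...................+++++...............................+++..........................................
197 +++++++++++++++++++++....................+++++...............................+++..........................................
199 ++++++++++++++++++++++...................++++++++++....................+++++++++..........................................
201 +++++++++++++++++++++++..................++++++++++....................++++++++++.........................................
203 ++++++++++++++++++++++...................+++++...............................++++.........................................
205 ++++++++++++++++++++++...................+++++................................++++........................................
207 +++++++++++++++++++++++.................+++++.................................+++++................................
[... 907 characters left out ...]
++..................+###########+++++++++++++++++++++++++++++++++++++++++++++++############+........................
225 +++++++++..................+##########++.............................................+#########++.........................
227 +++++++++....................+++#++++..................................................+++++++............................
229 ++++++++..................................................................................................................
231 ++++++++++................................................................................................................
[([228.1, 172.1, 299.5, 225.3], 0.78), ([222.9, 174.8, 295.3, 227.5], 0.9)]
```

Call:
servo_tool(
  targets=[
    [[-0.1, 0.03, 1.5, 0, 0, 0, 1], [-0.1, 0.03, 3.2, 0, 0, 0, 0.7], [-0.1, 0.03, 4.5, 0, 0, 0, 0.65], [-0.1, 0.03, 4.5, 0, 0, 0, 0.65], [-0.1, 0.03, 4.5, 0, 0, 0, 0.4], [-0.1, 0.03, 4.5, 0, 0, 0, 0], [-0.1, 0.03, 4.5, 0, 0, 0, 0], [-0.1, 0.03, 4.5, 0, 0, 0, 0]],
  ],
)

```text
time_s: 24.45
position: [420.7, -308.2, 134.4]
ee_rot: [150.0, -0.0, 73.3]
contact_force: [-0.2, 0.9, 2.7]
opening: 45.6
finger_force: 30.0
```

```bash
python3 - <<'E'
from h import *
s=manip.state();print(np.round(s["joint_pos"],1),s["contact_force"],s["opening"],s["finger_force"])
bgo(-77.5,95,0,tilt=0,x=-.5,off=(0,14))
C=np.array([-51,39])
for a,r in ((100,62),(85,62),(70,61.5),(55,60.5),(40,60),(25,60),(10,60),(0,60)):
    y,z=C+r*np.array([np.cos(np.radians(a)),np.sin(np.radians(a))]);print(round(y,1),round(z,1));bgo(y,z,x=-.3,tilt=0,off=(0,14))
E
```

```text
[ -60.9   27.4  123.1   71.9   21.5 -110.7] [-0.15417575  0.92084914  2.6664846 ] 45.6297773804791 30.000260174274445
shift cm [ 0.07 -0.05  0.04] turn deg [ 0.   0.  -0.1]
-61.8 100.1
shift cm [ 1.65 -0.03 -0.47] turn deg [ 0.   0.  -0.1]
-45.6 100.8
shift cm [ 3.26 -0.03 -0.54] turn deg [ 0.   0.  -0.1]
-30.0 96.8
shift cm [ 4.83 -0.04 -0.14] turn deg [ 0.   0.  -0.1]
-16.3 88.6
shift cm [ 6.19 -0.04  0.68] turn deg [ 0.   0.  -0.1]
-5.0 77.6
shift cm [ 7.32 -0.04  1.78] turn deg [ 0.   0.  -0.1]
3.4 64.4
shift cm [ 8.16 -0.04  3.1 ] turn deg [ 0.   0.  -0.1]
8.1 49.4
shift cm [ 8.63 -0.04  4.59] turn deg [ 0.   0.  -0.1]
9.0 39.0
shift cm [ 8.72 -0.05  5.63] turn deg [ 0.   0.  -0.1]
```

Call:
servo_tool(
  targets=[
    [[0.8, 0, -0.3, 0, 0, 0, 0], [1.6, 0, -0.47, 0, 0, 0, 0], [2.4, 0, -0.54, 0, 0, 0, 0], [3.2, 0, -0.54, 0, 0, 0, 0], [4.0, 0, -0.38, 0, 0, 0, 0], [4.8, 0, -0.14, 0, 0, 0, 0], [5.5, 0, 0.25, 0, 0, 0, 0], [6.2, 0, 0.68, 0, 0, 0, 0]],
  ],
)

```text
time_s: 25.45
position: [442.0, -248.1, 128.5]
ee_rot: [150.0, -0.1, 73.3]
contact_force: [-0.4, -1.0, 3.5]
opening: 45.3
finger_force: 30.0
```

```bash
python3 - <<'E'
from h import *
s=manip.state();print(s["contact_force"],s["opening"],s["finger_force"],np.round(s["joint_pos"],1))
bgo(-16.3,88.6,0,tilt=0,x=-.3,off=(0,14))
w=cam("wrist");print(np.round(proj(w,s["position"]+tool()[1].apply([[0,-19,-14],[0,19,-14]])),1).tolist())
print([ (n,np.round(d["bbox"],1).tolist(),d["confidence"]) for n in("loop_bar","loop","lever") for d in manip.find_in(n,"wrist")])
cv2.imwrite("pics/w11.png",cv2.resize(w["color"][110:310,130:390,::-1],(780,600)))
s=cam("scene");print("scene",[ (n,np.round(d["bbox"],1).tolist(),d["confidence"]) for n in("loop_bar","loop","lever") for d in manip.find_in(n,"scene")])
E
```

```text
[-0.36010205 -0.96391023  3.47193652] 45.262387951210385 29.999702274799347 [ -52.7   27.7  126.4   86.8   17.3 -118.8]
shift cm [-0.18 -0.   -0.  ] turn deg [ 0.  -0.1 -0.1]
[[223.0, 247.8], [296.2, 247.8]]
[('loop_bar', [219.0, 239.2, 304.0, 245.9], 0.61), ('loop', [215.5, 241.6, 305.2, 246.5], 0.71), ('lever', [214.6, 214.2, 302.8, 248.8], 0.88)]
scene [('loop', [266.4, 185.9, 355.1, 251.8], 0.32), ('lever', [299.5, 193.1, 317.9, 217.1], 0.71)]
```

Call:
servo_tool(
  targets=[
    [[0.6, 0, 0.5, 0, 0, 0, 0], [1.13, 0, 1.1, 0, 0, 0, 0], [1.6, 0, 1.8, 0, 0, 0, 0], [1.97, 0, 2.4, 0, 0, 0, 0], [2.25, 0, 3.2, 0, 0, 0, 0], [2.44, 0, 3.9, 0, 0, 0, 0], [2.48, 0, 4.6, 0, 0, 0, 0], [2.48, 0, 4.6, 0, 0, 0, 0]],
  ],
)

```text
time_s: 26.85
position: [471.2, -231.5, 88.2]
ee_rot: [150.0, -0.2, 73.4]
contact_force: [1.6, 3.7, 2.2]
opening: 45.4
finger_force: 30.0
```

```bash
python3 - <<'E'
from h import *
import pickle
s=manip.state();print(s["contact_force"],s["opening"],s["finger_force"],np.round(s["joint_pos"],1))
bgo(8.5,42.6,0,tilt=0,x=-.3,off=(0,14))
w=cam("wrist");pickle.dump(w,open("w12.pkl","wb"));print(np.round(proj(w,s["position"]+tool()[1].apply([[0,-19,-14],[0,19,-14]])),1).tolist())
print([ (n,np.round(d["bbox"],1).tolist(),round(d["confidence"],2)) for n in("loop_bar","loop","lever","hook") for d in manip.find_in(n,"wrist")])
g=w["color"]
for r in range(215,262,3): print(r,"".join("#" if v<75 else "+" if v<130 else "." for v in g[r].max(1)[200:322]))
cv2.imwrite("pics/w12.png",cv2.resize(w["color"][110:310,130:390,::-1],(780,600)))
E
```

```text
[1.58984067 3.67272796 2.2178749 ] 45.4317401344576 30.000118017196655 [ -47.3   34.3  125.6  112.4   16.2 -140.4]
shift cm [-0.12 -0.   -0.05] turn deg [ 0.  -0.1 -0.1]
[[223.0, 247.8], [296.2, 247.8]]
[('loop_bar', [218.0, 237.2, 308.4, 301.4], 0.58), ('loop', [216.4, 238.9, 303.0, 300.7], 0.84), ('lever', [213.5, 234.8, 304.2, 303.4], 0.71), ('hook', [245.3, 216.4, 275.2, 241.3], 0.86)]
215 ++++++++++++++++++++++++++++++++++++++++++++++++++++++++++++++++++++++++++++++++++++++++++++++++++++++++..................
218 ++++++++++++++++++++++++++++++++++++++++++++++++++++++++++++++++++++++++++++++++++++++++..................................
221 ++++######+++++++++++++++++++++++++++++++++++++++++++++++++++++++++++++++++++++++++++++++......................+###+++....
224 ++#################++++++++++++++++++++++++++++++++++++++++++++++++++++++++++++++++++++...............################+...
227 ###################++++++++++++++++++++++++++++++++++++++++++++++++++++++++++++++++++++...............##################+.
230 ####################++++++++++++++++++++++++++++++++++++++++++++++++
[... 624 characters left out ...]
++++++++++++++++++++++++++++++++++###############################
248 ##################################++######++#++#+##+##++#####+#######+########+##########+################################
251 ##########################################################################################################################
254 ++++++++++++++++++++++++++++++++++++++++++++++++++++++++++++++++++++++++++++++++++++++++++++++++++++++++++++++++++++++++++
257 ++++++++++++++++++++++++++++++++++++++++++++++++++++++++++++++++++++++++++++++++++++++++++++++++++++++++++++++++++++++++++
260 ++++++++++++++++++++++++++++++++++++++++++++++++++++++++++++++++++++++++++++++++++++++++++++++++++++++++++++++++++++++++++
```

```bash
python3 - <<'E'
from h import *
for p in ((5,36),(3.7,30),(3.7,24)): bgo(*p,0,tilt=0,x=-.3,off=(2.2,14))
E
```

```text
shift cm [-0.62 -0.    0.65] turn deg [-0.  -0.  -0.1]
shift cm [-0.75  0.    1.25] turn deg [-0.  -0.  -0.1]
shift cm [-0.75  0.    1.85] turn deg [-0.  -0.  -0.1]
```

Call:
servo_tool(
  targets=[
    [[-0.2, 0, 0.3, 0, 0, 0, 0], [-0.55, 0, 0.6, 0, 0, 0, 0], [-0.7, 0, 0.9, 0, 0, 0, 0], [-0.7, 0, 1.2, 0, 0, 0, 0], [-0.7, 0, 1.5, 0, 0, 0, 0], [-0.7, 0, 1.8, 0, 0, 0, 0], [-0.7, 0, 1.85, 0, 0, 0, 0], [-0.7, 0, 1.85, 0, 0, 0, 0]],
  ],
)

```text
time_s: 28.1
position: [477.7, -241.8, 72.3]
ee_rot: [150.0, -0.1, 73.3]
contact_force: [-0.1, -0.7, 2.0]
opening: 45.0
finger_force: 30.0
```

```bash
python3 - <<'E'
from h import *
s=manip.state();print(s["contact_force"],s["opening"],s["finger_force"],np.round(s["joint_pos"],1))
bgo(3.7,24,0,tilt=0,x=-.3,off=(2.2,14))
w=cam("wrist")
print([ (n,np.round(d["bbox"],1).tolist(),round(d["confidence"],2)) for n in("loop_bar","loop","lever","hook") for d in manip.find_in(n,"wrist")])
g=w["color"]
for r in range(212,252,2): print(r,"".join("#" if v<75 else "+" if v<130 else "." for v in g[r].max(1)[200:322]))
t=np.vstack([cv2.resize(w["color"][150:270,180:340,::-1],(640,480),interpolation=cv2.INTER_CUBIC)]);cv2.imwrite("pics/w13.png",t)
E
```

```text
[-0.06124013 -0.68868084  1.95833217] 45.04785367835131 30.00020742416382 [ -47.6   36.9  124.5  116.8   16.7 -145.1]
shift cm [-0.02 -0.   -0.03] turn deg [-0.   0.  -0.1]
[('loop_bar', [215.9, 237.1, 305.5, 301.3], 0.94), ('loop', [214.1, 237.6, 305.5, 303.5], 0.95), ('lever', [213.4, 232.1, 307.5, 305.9], 0.9), ('lever', [215.1, 237.0, 308.3, 303.1], 0.5), ('hook', [245.7, 216.8, 275.7, 241.3], 0.83)]
212 ++++++++++++++++++++++++++++++++++++++++++++++++++++++++++++++++++++++++++++++++++++++++++++++++++++++++++++++++++++++++++
214 ++++++++++++++++++++++++++++++++++++++++++++++++++++++++++++++++++++++++++++++++++++++++++++++++++++++++++++++++..........
216 ++++++++++++++++++++++++++++++++++++++++++++++++++++++++++++++++++++++++++++++++++++++++++++++++++++++++++++++++..........
218 +++++++++++++++++++++++++++++++++++++++++++++++++++++++++++++++++++++++++++++++++++++++++++++++++++++++++++++++++.........
220 ++++++#+++++++++++++++++++++++++++++++++++++++++++++++++++++++++++++++++++++++++++++++++++++++++++++++++++++++++#++.......
222 +++#######+++++++++++++++++++++++++++++++++++++++++++
[... 1147 characters left out ...]
##################+++++++++++++++################################
242 ###############################++++++++++++++++++++++++++++++++++++++++++++++++++++++++++++###############################
244 ##############################+++++++++++++++++++++++++++++++++++++++++++++++++++++++++++++###############################
246 ##############################++++++++++++++++++++++++++++++++++++++++++++++++++++++++++++++##############################
248 #########################################+###############+##+##############+#####+######+#################################
250 ##########################################################################################################################
```

Call:
servo_tool(
  targets=[
    [[0, 0, 0.2, 0, 0, 0, 0], [0, 0, 0.4, 0, 0, 0, 0], [0, 0, 0.4, 0, 0, 0, 0], [0, 0, 0.4, 0, 0, 0, 0.6], [0, 0, 0.4, 0, 0, 0, 0.7], [0, 0, 0.4, 0, 0, 0, 0.8], [0, 0, 0.4, 0, 0, 0, 0.8], [0, 0, 0.4, 0, 0, 0, 0.8]],
  ],
)

```text
time_s: 29.35
position: [479.6, -242.2, 68.8]
ee_rot: [150.0, -0.1, 73.3]
contact_force: [0.2, -0.5, 1.0]
opening: 69.1
finger_force: 0.0
```

```bash
python3 - <<'E'
from h import *
import pickle
s=manip.state();print(s["contact_force"],s["opening"],s["finger_force"])
bgo(3.7,20,0,tilt=0,x=-.3,off=(2.2,14))
w=cam("wrist")
print([ (n,np.round(d["bbox"],1).tolist(),round(d["confidence"],2)) for n in("loop_bar","loop","lever","hook") for d in manip.find_in(n,"wrist")])
g=w["color"]
for r in range(220,252,2): print(r,"".join("#" if v<75 else "+" if v<130 else "." for v in g[r].max(1)[200:322]))
E
```

```text
[ 0.21655139 -0.50269469  0.95443038] 69.06717968951708 0.0
shift cm [-0.04  0.01 -0.02] turn deg [-0.  -0.  -0.1]
[('loop_bar', [219.9, 237.9, 307.7, 305.9], 0.6), ('loop', [217.0, 235.4, 305.0, 301.9], 0.62), ('loop', [108.6, 0.0, 392.7, 316.9], 0.37), ('lever', [213.2, 232.9, 307.2, 305.1], 0.59), ('hook', [247.2, 216.1, 276.3, 280.8], 0.96)]
220 ++++++++++++++++++++++++++++++++++++++++++++++++++++++++++++++++++++++++++++++++++++++++++++++++++++++++++++++++++++++++++
222 ++++++++++++++++++++++++++++++++++++++++++++++++++++++++++++++++++++++++++++++++++++++++++++++++++++++++++++++++++++++++++
224 ++++++++++++++++++++++++++++++++++++++++++++++++++++++++++++++++++++++++++++++++++++++++++++++++++++++++++++++++++++++++++
226 .....+++++++++++++++++++++++++++++++++++++++++++++++++++++++++++++++++++++++++++++++++++++++++++++++++++++++++++++++++++++
228 ......++++++++++++++++++++++++++++++++++++++++++++++++++++++++++++++++++++++++++++++++++++++++++++++++++++++++++++++++++++
230 .....++++++++++++++++++++++++++++++++++++++++++++++++++++++++++++++++++++++++++++++++++++++++++++++++++++++++++++
[... 579 characters left out ...]
++++++++++++++++++++++++++++++++################+++++++++++++++++
242 ........++++++++#####+++++++++##++++++++++++++++++++++++++++++++++++++++++++++++++++++++++################++++++++++++++++
244 ........++++++++####+++++++++++++++++++++++++++++++++++++++++++++++++++++++++++++++++++++++###############++++++++++++++++
246 .........+++++++####++++++++++#++++++++++++++++++++++++++++++++++++++++++++++++++++++++++++###############++++++++++++++++
248 +......++++++++#############################################################################################++++++++++++##
250 ##########################################################################################################################
```

Call:
servo_tool(
  targets=[
    [[0, 0, -0.5, 0, 0, 0, 1], [0, 0, -2, 0, 0, 0, 1], [0, 0, -5, 0, 0, 0, 1], [0, 0, -9, 0, 0, 0, 1], [0, 0, -13, 0, 0, 0, 1], [-3, 0, -16, 0, 0, 0, 1], [-5, 0, -16.5, 0, 0, 0, 1], [-5, 0, -16.5, 0, 0, 0, 1]],
  ],
)

```text
time_s: 30.6
position: [385.9, -268.4, 212.9]
ee_rot: [149.9, 0.1, 73.1]
contact_force: [0.9, 0.2, 0.2]
opening: 86.9
finger_force: 0.0
```

```bash
python3 - <<'E'
from h import *
import pickle
w=cam("wrist");pickle.dump(w,open("w14.pkl","wb"));dgo([0,-50,170])
print([ (n,np.round((np.array(d["bbox"])-[170,0,170,0])*3,1).tolist(),round(d["confidence"],2)) for n in("loop_bar","loop","lever","hook","lever_handle") for d in manip.find_in(n,"wrist")])
cv2.imwrite("pics/w14.png",cv2.resize(w["color"][30:230,170:350,::-1],(720,800),interpolation=cv2.INTER_CUBIC)[200:800])
E
```

```text
shift cm [-0.16  0.04  0.12] turn deg [ 0.   0.  -0.2]
[('loop_bar', [203.1, 366.9, 348.0, 541.5], 0.96), ('loop_bar', [168.9, 13.2, 343.8, 260.4], 0.7), ('loop_bar', [200.4, 354.6, 345.0, 576.0], 0.52), ('loop', [192.3, 366.3, 336.0, 545.7], 0.93), ('loop', [5.4, 0.0, 461.1, 724.8], 0.71), ('lever', [204.9, 373.5, 342.6, 537.9], 0.58), ('lever', [198.6, 368.1, 345.0, 573.6], 0.26), ('hook', [242.1, 341.4, 307.8, 430.5], 0.73), ('hook', [-398.1, 0.6, -227.1, 21.3], 0.6), ('hook', [105.6, 2.1, 434.7, 456.6], 0.26), ('lever_handle', [196.2, 366.3, 345.0, 571.5], 0.69)]
```

View pics/w14.png

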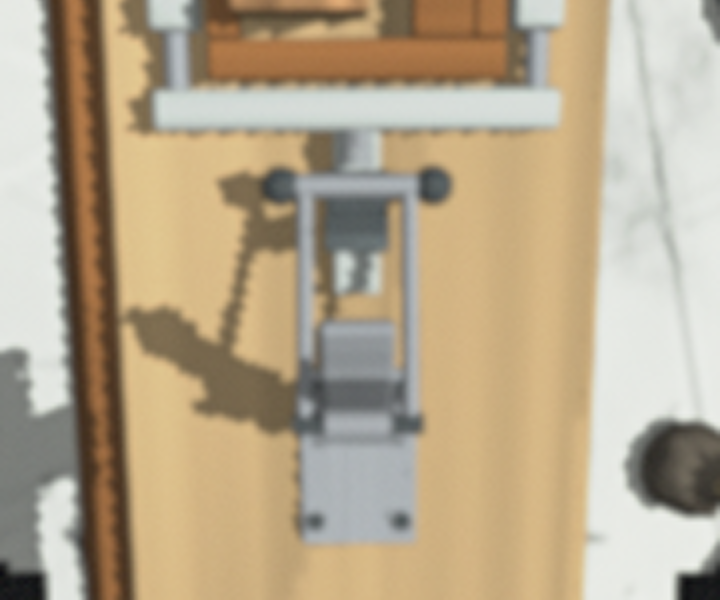

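```bash
python3 - <<'E'
from h import *
import pickle
c=pickle.load(open("w14.pkl","rb"));W=c["world_to_cam"]
def inv(u,v,h):
    uv=[[u/4+169.8,v/4+79.8]];D=jigR(J[2]);o=np.array([J[0],J[1],64]);a=D.T@(unproj(c,uv,100)[0]-o);b=D.T@(unproj(c,uv,0)[0]-o);return np.round(a+(b-a)*((h-a[2])/(b[2]-a[2])),1)
for z in (8,12,17,22,29): P=inv(355,185,z);print("bar",P,round(-(W@np.r_[deck(J,P)[0],1])[2]))
print("post edge z26",inv(355,248,26),"hook top edge",inv(355,198,26),"lip line?", "handle end",[inv(358,320,z) for z in (60,80,90)],"pivot ends",[inv(358,422,z) for z in (18,38)],"plate -y edge",inv(355,130,18))
def row(p): q=(proj(c,deck(J,p))[0]-[170,80])*4;return np.round(q)
for th in (1.5,1.6,1.7,1.8,1.9,2.0,2.1): 
    d=np.array([-np.cos(th),np.sin(th)]);print(th,"end",row([0,-57.8+72*d[0],18+72*d[1]]),"C",row([0,-57.8+22*d[0],18+22*d[1]]), "bar z17 y",round(-57.8+22*d[0]+np.sqrt(3600-(22*d[1]+1)**2),1))
print("P",row([0,-57.8,18]))
E
```

```text
bar [-0.3  2.2  8. ] 319
bar [-0.3  2.4 12. ] 315
bar [-0.3  2.7 17. ] 311
bar [-0.3  3.  22. ] 306
bar [-0.3  3.4 29. ] 299
post edge z26 [ -0.4 -12.   26. ] hook top edge [-0.3  0.1 26. ] lip line? handle end [array([  0.3, -24.3,  60. ]), array([  0.4, -21.1,  80. ]), array([  0.4, -19.4,  90. ])] pivot ends [array([  0.2, -57.9,  18. ]), array([  0.2, -53. ,  38. ])] plate -y edge [-0.3 16.  18. ]
1.5 end [356. 528.] C [356. 448.] bar z17 y -3.9
1.6 end [356. 495.] C [356. 440.] bar z17 y -1.7
1.7 end [356. 460.] C [356. 431.] bar z17 y 0.5
1.8 end [356. 425.] C [356. 422.] bar z17 y 2.9
1.9 end [356. 390.] C [356. 413.] bar z17 y 5.2
2.0 end [356. 355.] C [356. 404.] bar z17 y 7.6
2.1 end [355. 321.] C [356. 395.] bar z17 y 9.9
P [356. 421.]
```

```bash
python3 - <<'E'
from h import *
for p in ((-3,170),(-3,72)): dgo([0,*p])
E
```

```text
shift cm [4.39 0.09 0.04] turn deg [-0.1 -0.1 -0.1]
shift cm [4.36 0.11 9.84] turn deg [-0.1 -0.1 -0.1]
```

Call:
servo_tool(
  targets=[
    [[2.2, 0.1, 0, 0, 0, 0, 0], [4.4, 0.1, 0, 0, 0, 0, 0], [4.4, 0.1, 3, 0, 0, 0, 0], [4.4, 0.1, 6, 0, 0, 0, 0], [4.4, 0.1, 8.5, 0, 0, 0, 0], [4.4, 0.1, 9.8, 0, 0, 0, 0], [4.4, 0.1, 9.8, 0, 0, 0, 0], [4.4, 0.1, 9.8, 0, 0, 0, 0]],
  ],
)

```text
time_s: 31.9
position: [446.5, -238.1, 127.3]
ee_rot: [150.1, -0.1, 73.3]
contact_force: [0.4, -0.2, -0.9]
opening: 14.8
finger_force: 0.0
```

```bash
python3 - <<'E'
from h import *
s=manip.state();print(s["contact_force"],s["opening"],np.round(s["joint_pos"],1))
for p in ((-3,72),(-20,74),(-45,75),(-67,75),(-83,67),(-96,54.4),(-104.7,38.6),(-107.2,30),(-108.3,21)): dgo([0,*p])
E
```

```text
[ 0.43718935 -0.17724733 -0.9098862 ] 14.845426469370095 [ -51.    27.8  126.6   89.3   16.4 -119.8]
shift cm [ 0.06 -0.04  0.08] turn deg [-0.1 -0.  -0.1]
shift cm [-1.63 -0.04 -0.12] turn deg [-0.1 -0.  -0.1]
shift cm [-4.13 -0.04 -0.22] turn deg [-0.1 -0.  -0.1]
shift cm [-6.33 -0.04 -0.22] turn deg [-0.1 -0.  -0.1]
shift cm [-7.94 -0.03  0.58] turn deg [-0.1 -0.  -0.1]
shift cm [-9.24 -0.03  1.84] turn deg [-0.1 -0.  -0.1]
shift cm [-10.11  -0.03   3.42] turn deg [-0.1 -0.  -0.1]
shift cm [-10.36  -0.03   4.28] turn deg [-0.1 -0.  -0.1]
shift cm [-10.47  -0.02   5.18] turn deg [-0.1 -0.  -0.1]
```

Call:
servo_tool(
  targets=[
    [[-0.6, 0, 0, 0, 0, 0, 0], [-1.2, 0, -0.1, 0, 0, 0, 0], [-1.7, 0, -0.1, 0, 0, 0, 0], [-2.2, 0, -0.1, 0, 0, 0, 0], [-2.7, 0, -0.2, 0, 0, 0, 0], [-3.2, 0, -0.2, 0, 0, 0, 0], [-3.6, 0, -0.2, 0, 0, 0, 0], [-3.6, 0, -0.2, 0, 0, 0, 0]],
  ],
)

```text
time_s: 32.9
position: [435.2, -273.5, 129.0]
ee_rot: [150.0, -0.0, 73.2]
contact_force: [-0.5, 0.4, -0.3]
opening: 0.7
finger_force: 0.0
```

```bash
python3 - <<'E'
from h import *
import pickle
s=manip.state();print(s["contact_force"],s["opening"])
w=cam("wrist");pickle.dump(w,open("w15.pkl","wb"))
print([ (n,np.round(d["bbox"],1).tolist(),round(d["confidence"],2)) for n in("loop_bar","loop","lever","hook") for d in manip.find_in(n,"wrist")])
for z in (17,):
  for y in (-8,-5,-2,1,4): print(y,np.round(proj(w,deck(J,[[-24,y,z],[0,y,z],[24,y,z]])),1).tolist())
g=w["color"]
for r in range(140,200,2): print(r,"".join("#" if v<75 else "+" if v<135 else "." for v in g[r].max(1)[215:305]))
E
```

```text
[-0.48878739  0.3796976  -0.33180081] 0.6712724517753963
[('loop_bar', [226.8, 156.6, 296.0, 219.4], 0.61), ('loop', [224.7, 157.4, 292.3, 222.2], 0.84), ('loop', [349.5, 213.7, 388.0, 240.4], 0.64), ('lever', [224.7, 151.4, 291.1, 220.7], 0.62), ('hook', [245.6, 131.6, 272.3, 178.3], 0.61)]
-8 [[225.0, 162.4], [258.6, 162.3], [292.3, 162.2]]
-5 [[224.9, 158.2], [258.6, 158.1], [292.4, 158.0]]
-2 [[224.8, 154.0], [258.6, 153.9], [292.5, 153.8]]
1 [[224.6, 149.8], [258.6, 149.7], [292.6, 149.6]]
4 [[224.5, 145.5], [258.6, 145.4], [292.7, 145.3]]
140 ............................+++++++++++++++...............................................
142 ............................++++++++++++++................................................
144 ...........................++++++++++.....................................................
146 ..........................+++++++++++++++++++++++++++++...................................
148 ......................+++++++++++++++++++++++++++++++++...................................
150 ......................+++++++++++++++++++++++++++++++++...............
[... 1600 characters left out ...]
...................................
186 ++++++++++++++++++++++++++++.......++........++++.........................................
188 ++++++++++++++++++++++++++++........+++++.................................................
190 ++++++++++++++++++++++++++++........+++++.................................................
192 ++++++++++++++++++++++++++++......+++++...................................................
194 ++++++++++++++++++++++++++++.......+++++....................++............................
196 ++++++++++++++++++++++++++++......+++++.....................++............................
198 ++++++++++++++++++++++++++++......++++.......................+............................
```

```bash
python3 - <<'E'
from h import *
for p in ((-45,75),(-67,74),(-83,66),(-96,53),(-104.7,37),(-107.2,28),(-108.3,20)): dgo([0,*p])
E
```

```text
shift cm [-0.48 -0.07 -0.03] turn deg [-0.   0.  -0.1]
shift cm [-2.68 -0.07  0.07] turn deg [-0.   0.  -0.1]
shift cm [-4.28 -0.06  0.87] turn deg [-0.   0.  -0.1]
shift cm [-5.58 -0.06  2.17] turn deg [-0.   0.  -0.1]
shift cm [-6.45 -0.06  3.77] turn deg [-0.   0.  -0.1]
shift cm [-6.7  -0.06  4.67] turn deg [-0.   0.  -0.1]
shift cm [-6.81 -0.06  5.47] turn deg [-0.   0.  -0.1]
```

Call:
servo_tool(
  targets=[
    [[-0.7, -0.05, 0, 0, 0, 0, 0], [-1.4, -0.05, 0, 0, 0, 0, 0], [-2.1, -0.05, 0, 0, 0, 0, 0], [-2.7, -0.05, 0.1, 0, 0, 0, 0], [-3.3, -0.05, 0.35, 0, 0, 0, 0], [-3.8, -0.05, 0.6, 0, 0, 0, 0], [-4.3, -0.05, 0.9, 0, 0, 0, 0], [-4.3, -0.05, 0.9, 0, 0, 0, 0]],
  ],
)

```text
time_s: 34.15
position: [426.8, -315.6, 120.7]
ee_rot: [150.0, -0.1, 73.2]
contact_force: [1.0, -0.9, 0.4]
opening: 0.2
finger_force: 0.3
```

```bash
python3 - <<'E'
from h import *
s=manip.state();print(s["contact_force"],jigR(J[2]).T@s["contact_force"],s["opening"],np.round(s["joint_pos"],1))
dgo([0,-83,66])
w=cam("wrist");print([ (n,np.round(d["bbox"],1).tolist(),round(d["confidence"],2)) for n in("loop_bar","loop","lever","hook","jaw") for d in manip.find_in(n,"wrist")])
for y in (-15,-10,-5,0): print(y,np.round(proj(w,deck(J,[[-24,y,17],[24,y,17]])),1).tolist())
E
```

```text
[ 1.01517306 -0.93753232  0.4434294 ] [ 1.29654213 -0.60762203 -0.23653078] 0.18987227125785847 [ -60.6   29.7  122.3   75.6   21.  -114.4]
shift cm [ 0.06  0.   -0.06] turn deg [-0.   0.  -0.1]
[('loop_bar', [225.6, 107.3, 297.8, 203.5], 0.93), ('loop', [221.8, 109.0, 296.0, 203.6], 0.78), ('lever', [222.0, 104.4, 295.7, 222.6], 0.83), ('hook', [245.9, 80.2, 271.1, 126.4], 0.75), ('hook', [162.4, 1.0, 359.2, 226.6], 0.52), ('hook', [184.1, 20.4, 338.8, 142.3], 0.46), ('jaw', [182.6, 20.8, 339.0, 142.9], 0.65)]
-15 [[223.0, 110.7], [296.1, 110.6]]
-10 [[222.7, 102.8], [296.3, 102.6]]
-5 [[222.5, 94.8], [296.5, 94.6]]
0 [[222.2, 86.7], [296.7, 86.5]]
```

Call:
servo_tool(
  targets=[
    [[-0.4, 0, 0.35, 0, 0, 0, 0], [-0.8, 0, 0.7, 0, 0, 0, 0], [-1.2, 0, 1.2, 0, 0, 0, 0], [-1.5, 0, 1.6, 0, 0, 0, 0], [-1.8, 0, 2.1, 0, 0, 0, 0], [-2.0, 0, 2.6, 0, 0, 0, 0], [-2.15, 0, 2.9, 0, 0, 0, 0], [-2.15, 0, 2.9, 0, 0, 0, 0]],
  ],
)

```text
time_s: 35.45
position: [434.6, -340.6, 95.6]
ee_rot: [150.0, -0.0, 73.2]
contact_force: [-0.0, 0.3, 0.5]
opening: 0.2
finger_force: 0.1
```

```bash
python3 - <<'E'
from h import *
s=manip.state();print(jigR(J[2]).T@s["contact_force"],np.round(s["joint_pos"],1))
dgo([0,-104.7,37]);dgo([0,-108.3,21])
E
```

```text
[0.17883812 0.31441353 0.50888558] [ -61.4   33.9  119.9   79.8   20.9 -119.6]
shift cm [ 0.06 -0.01 -0.05] turn deg [-0.   0.  -0.1]
shift cm [-0.3  -0.01  1.55] turn deg [-0.   0.  -0.1]
```

Call:
servo_tool(
  targets=[
    [[-0.1, 0, 0.2, 0, 0, 0, 0], [-0.15, 0, 0.4, 0, 0, 0, 0], [-0.2, 0, 0.6, 0, 0, 0, 0], [-0.25, 0, 0.8, 0, 0, 0, 0], [-0.3, 0, 1.0, 0, 0, 0, 0], [-0.3, 0, 1.2, 0, 0, 0, 0], [-0.3, 0, 1.35, 0, 0, 0, 0], [-0.3, 0, 1.45, 0, 0, 0, 0]],
  ],
)

```text
time_s: 36.45
position: [440.7, -345.0, 83.2]
ee_rot: [150.0, -0.1, 73.3]
contact_force: [0.0, 0.1, -0.5]
opening: 0.5
finger_force: 0.0
```

Call:
servo_tool(
  targets=[
    [[0, 0, 0.1, 0, 0, 0, 0], [0, 0, 0.15, 0, 0, 0, 0], [0, 0, 0.2, 0, 0, 0, 0], [0, 0, 0.25, 0, 0, 0, 0], [0, 0, 0.25, 0, 0, 0, 0], [0, 0, 0.25, 0, 0, 0, 0], [0, 0, 0.25, 0, 0, 0, 0], [0, 0, 0.25, 0, 0, 0, 0]],
  ],
)

```text
time_s: 37.45
position: [441.3, -345.1, 82.1]
ee_rot: [150.0, -0.0, 73.2]
contact_force: [-5.9, 1.7, 11.2]
opening: 0.6
finger_force: 6.6
```

```bash
python3 - <<'E'
from h import *
s=manip.state();print(jigR(J[2]).T@s["contact_force"],np.round(s["joint_pos"],1))
dgo([0,-108.3,21])
E
```

```text
[ 0.25299965 -0.05413081 12.73872177] [ -60.9   36.   119.2   83.7   20.5 -123.3]
shift cm [-0.06 -0.   -0.01] turn deg [ 0.   0.1 -0.1]
```

Call:
servo_tool(
  targets=[
    [[0, 0, 0, 0, 0, 0, 0], [0, 0, -0.3, 0, 0, 0, 0], [0, 0, -2, 0, 0, 0, 0], [0, 0, -5, 0, 0, 0, 0], [0, 0, -9, 0, 0, 0, 0], [0, 0, -13, 0, 0, 0, 0], [1, 0, -15, 0, 0, 0, 0], [1, 0, -15, 0, 0, 0, 0]],
  ],
)

```text
time_s: 38.45
position: [372.7, -314.0, 212.1]
ee_rot: [149.9, 0.1, 73.3]
contact_force: [0.9, -0.2, 0.0]
opening: 0.3
finger_force: 0.0
```

```bash
python3 - <<'E'
from h import *
w=cam("wrist","pics/w16.png");s=manip.state();print(s["contact_force"])
print([ (n,np.round(d["bbox"],1).tolist(),round(d["confidence"],2)) for n in("loop_bar","loop","lever","lever_handle","hook","jaw","block") for d in manip.find_in(n,"wrist")][:12])
def r(p): return np.round(proj(w,deck(J,[p]))[0],1).tolist()
print("bar exp y-20",r([-24,-20,17]),r([24,-20,17]),"handle end shut",r([-8,-129.8,18]),r([8,-129.8,18]),"handle end .3rad",r([8,-57.8-69,39]),"jaw face 37/27",r([0,111,18]),r([0,101,18]))
g=w["color"]
for q in range(100,236,4): print(q,"".join("#" if v<75 else "+" if v<135 else "-" if v<190 else "." for v in g[q].max(1)[215:305]))
E
```

```text
[-1.01635864 -0.22751662  0.16231733]
[('loop_bar', [237.1, 92.0, 286.9, 158.9], 0.57), ('loop_bar', [189.5, 0.3, 324.3, 213.7], 0.3), ('loop', [235.9, 97.0, 283.3, 158.6], 0.66), ('lever', [234.4, 92.8, 284.7, 210.7], 0.89), ('lever_handle', [236.4, 95.6, 284.4, 211.3], 0.88), ('hook', [250.6, 78.4, 269.4, 108.5], 0.94), ('jaw', [209.7, 2.0, 313.7, 118.1], 0.65), ('block', [192.5, 1.1, 325.6, 212.5], 0.63), ('block', [223.6, 1.9, 284.1, 40.2], 0.56)]
bar exp y-20 [234.5, 100.6] [283.7, 100.6] handle end shut [251.7, 208.1] [266.8, 208.1] handle end .3rad [267.3, 211.7] jaw face 37/27 [258.8, -55.8] [258.9, -42.7]
100 ..........----+++++++##++++++------++++++++++++++++++--------++++++++-....................
104 ........-+++++++++++++####+++++++++++++++++++++++++++++++----++++++--.....................
108 ..............-----+++++++++++---++++++++++----++++--------...............................
112 ..................-++++---..------+++++-........-----..-----..............................
116 ..................-++--......------++++-.........----..-----..............................
120
[... 2051 characters left out ...]
...................................
208 ......................................-------------.......................................
212 ..........................................................................................
216 ..........................................................................................
220 ..............................-----....................------.............................
224 ############################################+++###########################################
228 ############################################+++###########################################
232 ############################################+++###########################################
```

```bash
python3 -c "
from cell import manip
print(manip.finish_job())"
```

```text
the job is handed in; nothing more can be done
None
```

I handed the job in at about 39 s without a verdict coming back. The block is seated in the nest, the crossbar is hooked and let go, and the lever went down flat under a 12.7 N press. The last camera readings fit a shut latch with the jaw drawn in, but I did not measure the jaw's grip on the block or the hook spring's travel. The sanding block, gouge and dabber were never approached.

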